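# Three nuts from the carousel dispenser

### The job

Draw the long-handled cup out from under the jar-lid rack, set it down and let go, then take it again by its handle and stand it upright on the table, centred right under the spout of the nut dispenser. Then turn the paddle knob on top of the dispenser exactly three clicks clockwise, so that three nuts and no more drop into the cup. Leave the cup standing under the spout with the three nuts in it and the knob resting in its third click, and do not disturb the two glass jars.

Things in the scene. Friction and masses are not known exactly. Their poses are not given: they have to be found in the camera images.
- cup_center (a point): Green plastic cup with a long straight handle; point on its axis, 30 mm above its underside. Cylinder 64 mm outside diameter, 60 mm high, 4 mm wall, open top, about 80 g. The handle sticks out along this frame's -x; z is up. It starts upright on the table (z = 0) beyond the rack's far edge, handle under the rack's board, towards the robot.
- cup_handle (a point): Middle of the cup's handle, 100 mm from the cup's axis (along the cup's -x), 42 mm above its underside; same axes as cup_center. Level bar 14 mm wide, 10 mm thick top to bottom, running from 32 to 136 mm from the axis. The cup must be drawn along its own +x by about 110 mm to bring all of the handle out from under the rack.
- rack_edge (a point): On the table under the middle of the far edge of the fixed wooden jar-lid rack; x points from the rack out towards the cup, z up. The rack is a board 108 mm deep (x), 160 mm wide (y), underside 56 mm, top 70 mm above the table, on a foot at each side. Metal lids stand on it, up to 124 mm above the table, no nearer than 50 mm to this edge. The cup's wall starts 14 mm clear of the edge.
- spout (a point): Centre of the mouth of the nut dispenser's square spout (43 mm outside, 35 mm inside), 80 mm above the table, under the front of the dispenser's plate; x points back (the knob's axis is 54 mm along +x), y sideways, z up. A cup 60 mm high goes below with 20 mm to spare, from the front or either side.
- dispenser: Fixed nut dispenser, spout side facing the robot within 15 degrees; origin on the table below the knob's axis, axes as spout. A wooden plate 160 x 160 mm centred on the axis, underside 92 mm, top 100 mm above the table, carries a clear drum 154 mm across (top at 135 mm). Below the plate it is open except a base 12 mm high and a rear column, beginning at x = -5 mm and x = 50 mm.
- knob_grip (a point): On the upright turning axis of the paddle knob on top of the dispenser, 160 mm above the table, the height to grip. The grip is an upright flat bar 52 mm long along this frame's x, 14 mm thick along y, from 140 to 176 mm above the table, just above the clear drum top (135 mm). The frame turns with the knob.
- knob (a joint): Angle of the paddle knob in rad, 0 at the start, growing clockwise seen from above; it will not go below 0. It rests in clicks every 40 degrees (0.698 rad): let go past half-way it falls on into the next click, before half-way it falls back. Turning takes about 0.1 N m. Each click sweeps one nut over the spout, where it drops through into what stands below.
- nut1: Walnut, ball 26 mm across, 12 g, origin at its centre; in the clear drum at the start, falls at the first click.
- nut2: As nut1, falls at the second click.
- nut3: As nut1, falls at the third click.
- nut4: As nut1, would fall at a fourth click and must stay in the drum. There are more behind it.
- jar_a_center (a point): Empty glass jar, 72 mm diameter, 92 mm high, loose bystander; point on its axis, half-way up.
- jar_b_center (a point): Second glass jar, as the first.
- cup: The same cup; origin at the centre of its underside.
Mind the look-alikes: they are no part of the job. Leave any red look-alike of the dispenser alone. There is more than one size of the cup; the job needs the middle-sized.

How it is judged:
On the way, in this order (a step that is already met when the one before it is completed fails the run):
1. the cup stands upright on the table, let go, with its handle out from under the rack (height (world z) of cup_center below 0.035 m and angle between cup_center's own z axis and vertical below 0.1 rad and contact force between the fingers and cup below 0.1 N and (x of cup_handle in the frame of rack_edge above -0.01 m or y of cup_handle in the frame of rack_edge above 0.085 m or y of cup_handle in the frame of rack_edge below -0.085 m)), for 0.1 s.
2. the cup is held by its handle (distance between the grasp point and cup_handle below 0.06 m and contact force between the fingers and cup above 1 N), for 0.2 s.
3. the cup stands upright on the table under the spout, let go, before the knob is turned (height (world z) of cup_center below 0.035 m and angle between cup_center's own z axis and vertical below 0.1 rad and contact force between the fingers and cup below 0.1 N and horizontal distance between cup_center and spout below 0.02 m and value of joint knob below 0.3 rad), for 0.1 s.
At the end, for the whole second after the job is handed in: The cup stands still and upright on the table (within 0.1 rad), let go, its axis within 20 mm of the spout's centre; nuts 1, 2 and 3 lie in it, nut 4 is still in the drum, and the knob rests within 0.15 rad of its third click (2.094 rad) (height (world z) of cup_center below 0.035 m and angle between cup_center's own z axis and vertical below 0.1 rad and contact force between the fingers and cup below 0.1 N and horizontal distance between cup_center and spout below 0.02 m and distance between each of nut1, nut2, nut3 and cup_center below 0.036 m and height (world z) of nut4 above 0.09 m and value of joint knob between 1.9444 and 2.2444 rad and linear speed of cup below 0.02 m/s); the robot touches nothing.
It fails at once if a fourth nut comes out (height (world z) of nut4 below 0.09 m).
It fails at once if a glass jar is pushed more than 30 mm or tipped (distance of any of jar_a_center, jar_b_center from where it was at the start of the episode above 0.03 m or angle between any of jar_a_center, jar_b_center's own z axis and vertical above 0.3 rad).
It also fails if it takes over 72 s, if anything falls off the work surface, if the arm or the gripper's body presses on something with over 40 N, if the wrist force passes 120 N, or if a joint passes its speed limit or range.

### The arm

A 7-joint arm with a two-finger parallel gripper is mounted at the origin on the work surface. World frame = base frame: x ahead of the robot, y to its left, z up, the work surface at z = 0. Lengths are in m, angles in rad, forces in N, time in s.
With the tool pointing down it reaches from about 0.425 to 0.875 m from the base axis. Payload 4.7 kg.
Tool frame: the origin (TCP) lies midway between the tips of the shut fingers; the grasp point (between the pads) lies 19 mm behind it (robot.hold_point_z is the z of the grasp point in the tool frame, in m); z points along the fingers, y is the line along which they close (so a half turn about z gives the same grasp; the last joint's range is limited). The gripper opens to 87 mm and grips with 3 to 60 N. Pads are 19 mm wide; open, the fingers measure 117 mm over their backs; the gripper's body (75 mm by 190 mm) begins 51 mm behind the grasp point.
Start: joints at [1.214, 0.321, -0.07, 1.45, 0.023, 1.371, -0.057], TCP at [0.236, -0.606, 0.19] pointing down, gripper open.
Joint ranges: [-2.86, 2.86], [-0.3, 2.09], [-1.38, 1.24], [0.06, 2.45], [-1.56, 4.7], [0.09, 2.05], [-2.69, 2.69]. Speed limits (rad/s): [2.57, 2.57, 3.14, 3.14, 3.14, 3.14, 3.14].

### API

Orientations are given as [roll, pitch, yaw] about the fixed x, y, z axes, in that order (R = Rz(yaw) Ry(pitch) Rx(roll)).
In Python, from bench import sensors, optics, job, robot gives the robot as it stands.
- The arm moves only by the shell command python3 -m jog 'ROWS'. ROWS is JSON, a list of rows, each an object with "delta_pos": the shift along the tool's x, y, z in m, a list of three; "dr": the turn, a rotation vector about the tool's x, y, z in degrees, a list of three; "grip": the finger opening in m, from 0 to 0.087. In form: [{"delta_pos": [x, y, z], "dr": [rx, ry, rz], "grip": grip}, ...]. A call has 1 to 10 rows; each row is the pose to reach, as a shift and turn from the pose commanded when the call began, along the tool's axes at that moment; what a row does not reach only later rows make up. A row lasts 1/8 s, in which the tool goes at most 62.5 mm and 10.7 degrees, less where a joint would pass 70% of its speed; a pose out of reach is approached as far as the arm can. A call with a gripper value outside its range is refused whole. The fingers move at their own pace and stop on an object; the grip force is fixed at half the most. Time passes only in rows, so rows that repeat a pose let the fingers close. It gives the time, the measured TCP pose, the force, the opening and the grip force at its end, in the units of the state.
- sensors.read_state(): the state, without advancing time (a new reading comes with each control period).
- optics.snapshot(name): name is "side" or "top"; returns the picture (384x512x3 uint8, red, green, blue); there is no depth.
- optics.camera_info(name): a dict with "fov_y" (degrees; the focal length in pixels is half the picture's height over the tangent of half this angle, whatever the lens; pixels are square), "cx", "cy" (the principal point, pixels), "cam_to_world" (4x4, takes a point from camera to world coordinates). Camera axes: x right, y up, looking along -z (the intrinsics and any distortion apply to the point x, -y, -z); pixel columns grow to the right and rows downward; lengths in m; the calibration is good to about 2 mm. A picture is of the moment at which its call begins. camera_info takes no time and is no camera call.
- job.hand_in(): hands the job in; it is judged then, once.
The state is a dict: "clock": time; "joints": joint angles; "qvel": joint speeds; "effort": joint torques, N m; "eef_pos": TCP position; "eef_rot": TCP orientation; "force": force on the tool from outside, world axes, zero at the start; "wrist_torque": the same for the moment, N m; "gripper_width": opening from 0.0 (shut) to 1.0 (fully open); "gripper_force": force on a finger pad.
Only numpy, scipy, OpenCV 4.12 (cv2) and the standard library are available. Lean on these libraries where they do the work, as an engineer would, in place of code of your own. Each camera call takes 0.05 s, during which the arm holds its last target. There are 200 camera calls.

## Working session

There is one attempt and no reset: what is moved stays moved. The work goes in short steps, Python scripts to look and compute and a shell command to move; the robot and the scene stay as the last step left them, time stands still between calls to the robot, and variables do not carry over. Pictures are saved under pics/ and viewed, at most 10 in all, crops included, and the job is handed in when it is done.

```bash
ls; mkdir -p pics
python3 - <<'E'
from bench import sensors, optics, job, robot
import cv2, numpy as np
for n in ("side","top"):
    im=optics.snapshot(n); cv2.imwrite(f"pics/{n}0.png",cv2.resize(im[:,:,::-1],None,fx=1.5,fy=1.5,interpolation=cv2.INTER_CUBIC))
    print(n,optics.camera_info(n))
s=sensors.read_state(); print(s); print(robot, [a for a in dir(robot) if a[0]!='_'])
E
```

```text
pics
side {'fov_y': 54.25138962864157, 'cx': 251.23684709060825, 'cy': 191.8623170185461, 'cam_to_world': array([[-0.98403859,  0.12439638, -0.12725408,  0.32420903],
       [-0.17748045, -0.63383896,  0.75282725,  1.18840302],
       [ 0.01299039,  0.76339618,  0.64579991,  1.13805455],
       [ 0.        ,  0.        ,  0.        ,  1.        ]])}
top {'fov_y': 53.12797746863201, 'cx': 255.1016323176907, 'cy': 189.2740255783742, 'cam_to_world': array([[ 2.72362708e-02,  9.80749509e-01, -1.93361282e-01,
         2.02086915e-01],
       [-9.99628981e-01,  2.66653887e-02, -5.55488015e-03,
         1.32924997e-02],
       [-2.91892241e-04,  1.93440836e-01,  9.81111899e-01,
         1.64841665e+00],
       [ 0.00000000e+00,  0.00000000e+00,  0.00000000e+00,
         1.00000000e+00]])}
{'clock': 0.1, 'joints': array([ 1.21406886,  0.32173029, -0.07003838,  1.45159475,  0.02263395,
        1.37080555, -0.05689401]), 'qvel': array([ 0.00083623, -0.0004097 , -0.00054074, -0.00291926,  0.00088401,
       -0.00229338,  0.00158847]), 'effort': array([-3.08535455e-04, -4.92572093e+01, -4.05341852e-01, -3.13396060e+01,
       -6.39158813e-02,  3.95520532e-02,  1.10549520e-04]), 'eef_pos': array([ 0.23525537, -0.60531916,  0.1894617 ]), 'eef_rot': array([-3.13984581e+00,  1.43953333e-04,  3.70825166e-01]), 'force': array([-0.22922842,  0.08153528, -0.56346659]), 'wrist_torque': array([ 0.02176547, -0.03963308,  0.02273181]), 'gripper_force': 0.0, 'gripper_width': 0.9996809092249053}
<Robot object at 0x7fc37fde3b60> ['IKError', 'hold_point_z']
```

View pics/side0.png

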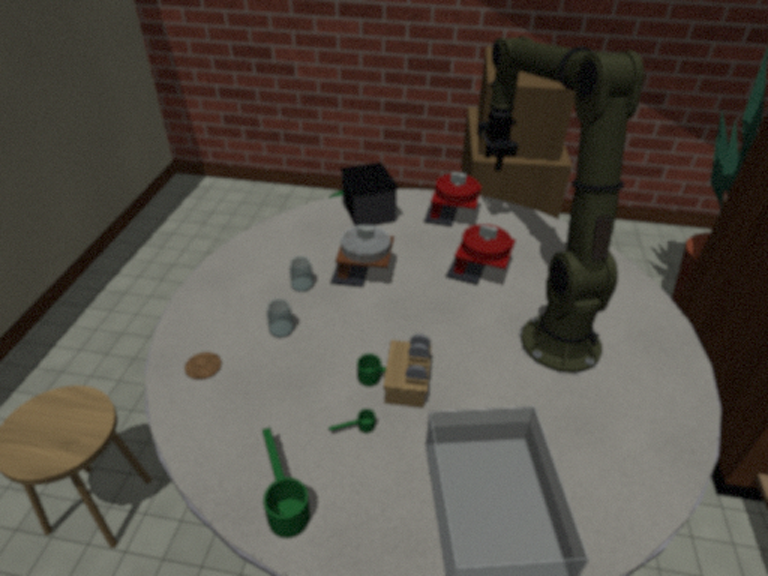

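View pics/top0.png

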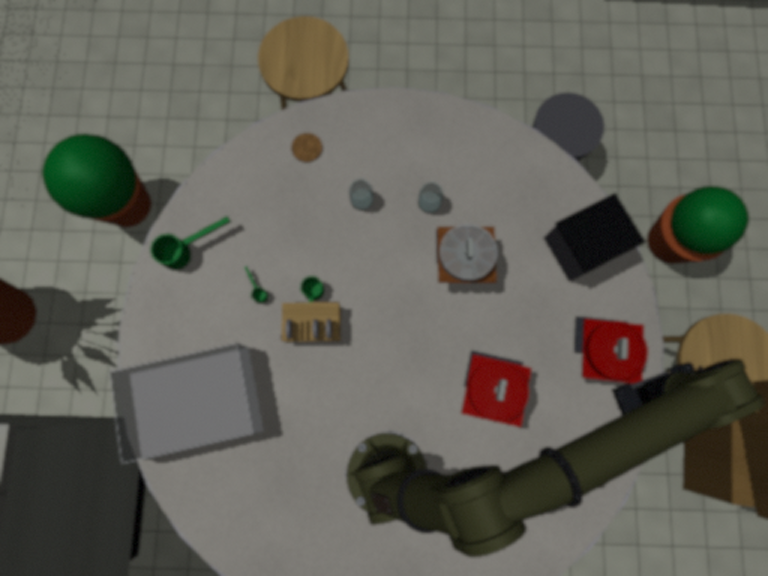

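Top view (1.5×): three green cups. The large one is at (170,252), the small one at (260,296), and the middle-sized one at (314,288) in front of the rack at (312,322), with its handle hidden under the board. That last one matches the task. The wooden dispenser is at (467,253), the red look-alikes at (498,390) and (614,350), and the jars at (362,196) and (431,199). Next, an enlarged crop to confirm.

```bash
cat > h.py <<'E'
import numpy as np, cv2
from bench import sensors, optics
def ray(n,u,v):
    c=optics.camera_info(n); f=192/np.tan(np.radians(c['fov_y']/2)); T=c['cam_to_world']
    return T[:3,3], T[:3,:3]@np.array([(u-c['cx'])/f,-(v-c['cy'])/f,-1])
def onz(n,u,v,z):
    o,d=ray(n,u,v); return (o+d*(z-o[2])/d[2])
def proj(n,P):
    c=optics.camera_info(n); f=192/np.tan(np.radians(c['fov_y']/2)); T=c['cam_to_world']
    p=T[:3,:3].T@(np.array(P)-T[:3,3]); return c['cx']+f*p[0]/-p[2], c['cy']-f*p[1]/-p[2]
def shot(n,k=4): return np.mean([optics.snapshot(n).astype(float) for _ in range(k)],0).astype(np.uint8)[:,:,::-1]
def crop(im,u0,v0,w,h,s):
    o=cv2.resize(im[v0:v0+h,u0:u0+w],None,fx=s,fy=s,interpolation=cv2.INTER_CUBIC)
    for i in range(0,w,10): cv2.line(o,(i*s,0),(i*s,4 if i%50 else 12),(255,255,255),1)
    for i in range(0,h,10): cv2.line(o,(0,i*s),(4 if i%50 else 12,i*s),(255,255,255),1)
    return o
E
python3 - <<'E'
from h import *
t=shot("top",6); s=shot("side",6)
np.save("t0.npy",t); np.save("s0.npy",s)
a=crop(t,180,175,66,50,6); b=crop(t,280,140,66,50,6); c=crop(s,225,215,66,62,6)[:300]; d=crop(s,215,145,66,50,6)
im=np.vstack([np.hstack([a,b]),np.hstack([c,d])]); print(im.shape)
im=cv2.convertScaleAbs(im,alpha=1.5); cv2.imwrite("pics/crops0.png",im)
E
```

```text
(600, 792, 3)
```

View pics/crops0.png

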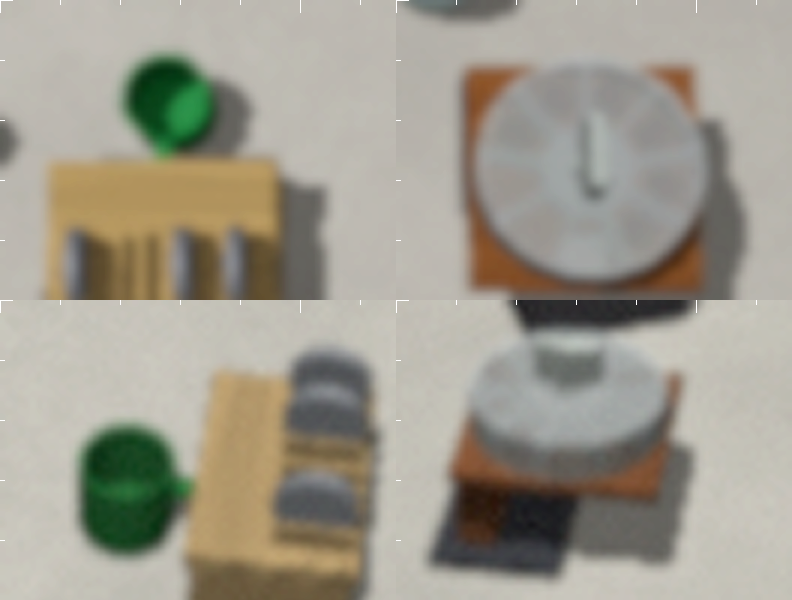

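Crops (6×) confirm it. Upper left shows the middle cup, with its rim centred near (168,100) and its handle going under the rack's far edge, x 48..278 at y 160. Upper right shows the dispenser plate corners and the upright bar, running about (594,115) to (597,190).

Run:
```python
from h import *
np.set_printoptions(precision=4,suppress=True)
A=lambda x,y:(180+x/6-.5+.08,175+y/6-.42); B=lambda x,y:(280+(x-396)/6-.42,140+y/6-.42)
C=lambda x,y:(225+x/6-.42,215+(y-300)/6-.42); D=lambda x,y:(215+(x-396)/6-.42,145+(y-300)/6-.42)
def p(l,n,uv,z): print(l,onz(n,*uv,z)[:2])
for xy in [(124,100),(213,100),(168,57),(168,143)]: p("cup rim top",  "top",A(*xy),.06)
for xy in [(48,160),(278,160)]: p("rack edge","top",A(*xy),.07)
for xy in [(466,68),(693,68),(472,287),(703,290)]: p("plate","top",B(*xy),.1)
for xy in [(473,165),(708,165),(592,62),(592,279)]: p("drum","top",B(*xy),.135)
for xy in [(594,112),(598,190)]: p("knob","top",B(*xy),.176)
for xy in [(81,475),(173,475),(127,426),(127,500)]: p("S cup rim","side",C(*xy),.06)
for xy in [(213,374),(188,556)]: p("S rack edge","side",C(*xy),.07)
for xy in [(454,470),(657,490),(682,375)]: p("S plate","side",D(*xy),.1)
for xy in [(468,395),(668,395),(568,328)]: p("S drum","side",D(*xy),.135)
p("base","top",(385/1.5,472/1.5),0)
for n,(u,v) in dict(big=(170,252),mid=(314,288),small=(260,296)).items(): p(n,"top",(u/1.5,v/1.5),.06)
for n,(u,v) in dict(ja=(362,196),jb=(431,199)).items(): p(n,"top",(u/1.5,v/1.5),.05)
for n,(u,v) in dict(jb=(301,273),ja=(279,318)).items(): p("S"+n,"side",(u/1.5,v/1.5),.05)
```

```text
cup rim top [0.5004 0.253 ]
cup rim top [0.5021 0.1906]
cup rim top [0.532  0.2237]
cup rim top [0.4706 0.2206]
rack edge [0.4547 0.3019]
rack edge [0.4591 0.1423]
plate [ 0.6752 -0.1249]
plate [ 0.6795 -0.2835]
plate [ 0.5192 -0.1305]
plate [ 0.5214 -0.2888]
drum [ 0.5964 -0.1272]
drum [ 0.6007 -0.2862]
drum [ 0.6711 -0.2078]
drum [ 0.5197 -0.2076]
knob [ 0.624  -0.2031]
knob [ 0.571  -0.2057]
S cup rim [0.5315 0.2438]
S cup rim [0.4739 0.2327]
S cup rim [0.5107 0.1965]
S cup rim [0.4987 0.2589]
S rack edge [0.4619 0.1489]
S rack edge [0.4521 0.3046]
S plate [ 0.6731 -0.1295]
S plate [ 0.5178 -0.135 ]
S plate [ 0.5227 -0.2874]
S drum [ 0.6727 -0.1792]
S drum [ 0.5224 -0.2092]
S drum [ 0.6154 -0.2843]
base [0.002  0.0019]
big [0.5911 0.6289]
mid [0.4982 0.2146]
small [0.4713 0.3646]
ja [0.7767 0.0897]
jb [ 0.7729 -0.1116]
Sjb [ 0.7808 -0.1044]
Sja [0.785  0.1022]
```

Run:
```python
from h import *
np.set_printoptions(precision=3,suppress=True)
for u,v in [(472,352),(532,370),(524,425),(463,413)]: print("red plate",onz("top",u/1.5,v/1.5,.1)[:2])
for u,v in [(459,262),(511,282)]: print("S red front edge",onz("side",u/1.5,v/1.5,.1)[:2])
A=lambda x,y:(180+x/6-.42,175+y/6-.42)
print("handle",onz("top",*A(165,152),.047)[:2])
C=lambda x,y:(225+x/6-.42,215+(y-300)/6-.42)
print("S handle",onz("side",*C(184,487),.047)[:2])
t=np.load("t0.npy"); r=t[210:300,290:370].astype(int)
m=((r[:,:,2]>90)&(r[:,:,1]<60)).astype(np.uint8); c=max(cv2.findContours(m,0,2)[0],key=cv2.contourArea)
b=cv2.boxPoints(cv2.minAreaRect(c))+[290,210]; print([onz("top",*q,.1)[:2] for q in b])
print("tip", sensors.read_state()['eef_rot'])
```

```text
red plate [ 0.328 -0.222]
red plate [ 0.285 -0.382]
red plate [ 0.142 -0.357]
red plate [ 0.168 -0.198]
S red front edge [ 0.306 -0.189]
S red front edge [ 0.15  -0.123]
handle [0.466 0.224]
S handle [0.467 0.23 ]
[array([ 0.169, -0.189]), array([ 0.323, -0.223]), array([ 0.291, -0.389]), array([ 0.138, -0.351])]
tip [3.141 0.    0.371]
```

```bash
cat >> h.py <<'E'
from scipy.spatial.transform import Rotation as R
def to(P,yaw,pitch=0.):
    "tool-frame shift and turn from the measured pose to TCP P, tool down, yaw in degrees"
    s=sensors.read_state(); R0=R.from_euler('xyz',s['eef_rot']); R1=R.from_euler('xyz',[180,pitch,yaw],degrees=True)
    d=R0.inv().apply(np.array(P)-s['eef_pos']); r=(R0.inv()*R1).as_rotvec(degrees=True)
    print("delta",np.round(d,4),"dr",np.round(r,2))
E
python3 -c "
from h import *
s=sensors.read_state(); to([.56,-.15,.38],111)
c=onz('top',614/1.5,350/1.5,.1); print(c, onz('top',595/1.5,225/1.5,.1))"
```

```text
delta [ 0.4676 -0.3073 -0.1895] dr [ 1.000e-02  1.000e-02 -8.975e+01]
[ 0.34371005 -0.60239024  0.1       ] [ 0.69121025 -0.56685575  0.1       ]
```

```bash
python3 -m jog '[{"delta_pos":[0,0,-0.06],"dr":[0,0,0],"grip":0.087},{"delta_pos":[0,0,-0.12],"dr":[0,0,0],"grip":0.087},{"delta_pos":[0,0,-0.19],"dr":[0,0,0],"grip":0.087},{"delta_pos":[0.06,-0.04,-0.19],"dr":[0,0,-10],"grip":0.087},{"delta_pos":[0.11,-0.07,-0.19],"dr":[0,0,-20],"grip":0.087},{"delta_pos":[0.16,-0.105,-0.19],"dr":[0,0,-30],"grip":0.087},{"delta_pos":[0.21,-0.138,-0.19],"dr":[0,0,-40],"grip":0.087},{"delta_pos":[0.26,-0.171,-0.19],"dr":[0,0,-50],"grip":0.087},{"delta_pos":[0.31,-0.204,-0.19],"dr":[0,0,-60],"grip":0.087},{"delta_pos":[0.36,-0.237,-0.19],"dr":[0,0,-70],"grip":0.087}]'; python3 -c "
from h import *
print(sensors.read_state()['joints']);to([.56,-.05,.38],180)"
```

```text
clock: 1.95
eef_pos: [0.486, -0.2528, 0.3808]
eef_rot: [3.141, 0.001, 1.598]
force: [0.2, -0.8, -0.5]
gripper_width: 1.002
gripper_force: 0.0
[ 0.83520161  0.10274841 -0.44704381  1.34651845  0.04534218  1.70126206
  0.42344509]
delta [0.2007 0.0795 0.0007] dr [-1.000e-02  7.000e-02 -8.844e+01]
```

```bash
python3 -m jog '[{"delta_pos":[0.05,0.02,0],"dr":[0,0,-10],"grip":0.087},{"delta_pos":[0.10,0.04,0],"dr":[0,0,-20],"grip":0.087},{"delta_pos":[0.15,0.06,0],"dr":[0,0,-30],"grip":0.087},{"delta_pos":[0.20,0.08,0],"dr":[0,0,-40],"grip":0.087},{"delta_pos":[0.25,0.08,0],"dr":[0,0,-50],"grip":0.087},{"delta_pos":[0.30,0.07,0],"dr":[0,0,-60],"grip":0.087},{"delta_pos":[0.35,0.06,0],"dr":[0,0,-70],"grip":0.087},{"delta_pos":[0.40,0.05,0],"dr":[0,0,-80],"grip":0.087},{"delta_pos":[0.45,0.04,0],"dr":[0,0,-88.4],"grip":0.087},{"delta_pos":[0.475,0.02,0],"dr":[0,0,-88.4],"grip":0.087}]'; python3 -c "
from h import *
print(sensors.read_state()['joints']);to([.502,.222,.16],180)"
```

```text
clock: 3.2
eef_pos: [0.4936, 0.224, 0.3803]
eef_rot: [3.14, -0.0, 3.14]
force: [0.9, -0.8, 0.5]
gripper_width: 1.0
gripper_force: 0.0
[ 0.3416206   0.14101784 -0.92008903  1.34799921  0.11162923  1.70657472
  1.01126542]
delta [-0.0085 -0.0023  0.2203] dr [ 0.08 -0.03 -0.06]
```

```bash
python3 -m jog '[{"delta_pos":[-0.009,-0.002,0.06],"dr":[0,0,0],"grip":0.087},{"delta_pos":[-0.009,-0.002,0.12],"dr":[0,0,0],"grip":0.087},{"delta_pos":[-0.009,-0.002,0.18],"dr":[0,0,0],"grip":0.087},{"delta_pos":[-0.009,-0.002,0.22],"dr":[0,0,0],"grip":0.087},{"delta_pos":[-0.009,-0.002,0.25],"dr":[0,0,0],"grip":0.087},{"delta_pos":[-0.009,-0.002,0.25],"dr":[0,0,0],"grip":0.087}]'
python3 - <<'E'
from h import *
s=shot("side",4); t=shot("top",4)
a=crop(s,215,180,80,100,5); b=crop(t,180,160,76,100,5)
im=np.hstack([a,b]); print(im.shape); cv2.imwrite("pics/c1.png",cv2.convertScaleAbs(im,alpha=1.5)); to([.502,.222,.022],180)
for g in ([.502,.222+.0435,.13],[.502,.222-.0435,.13]): print(proj("side",g))
E
```

```text
clock: 3.95
eef_pos: [0.5022, 0.2178, 0.1285]
eef_rot: [-3.14, -0.004, 3.135]
force: [0.5, 0.3, 0.2]
gripper_width: 1.0
gripper_force: 0.0
(500, 780, 3)
delta [0.0026 0.003  0.1094] dr [ 0.01  0.09 -0.36]
(np.float64(244.5948986453309), np.float64(236.3565661811935))
(np.float64(248.9341020676396), np.float64(219.91102227689728))
```

View pics/c1.png

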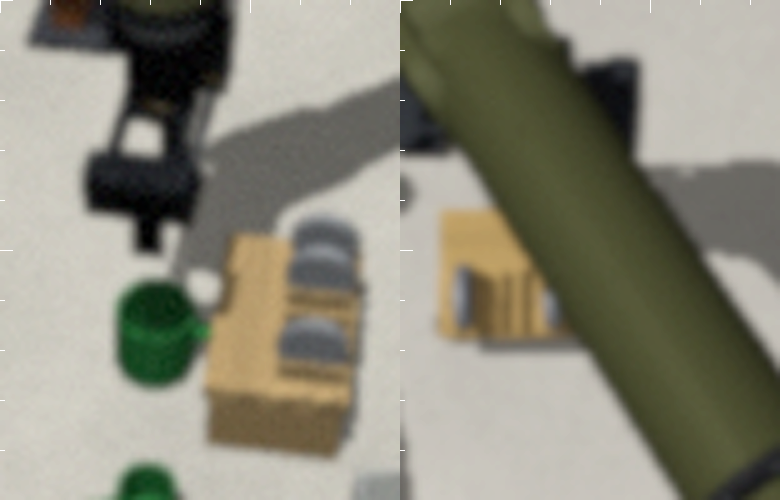

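The picture shows the open gripper above the cup, front finger tip at side crop (148,240) and the cup just below it at (157,325). The handle still goes under the board, and the alignment matches my estimate.

```bash
python3 -m jog '[{"delta_pos":[0.001,0.004,0.04],"dr":[0,0,0],"grip":0.087},{"delta_pos":[0.001,0.004,0.08],"dr":[0,0,0],"grip":0.087},{"delta_pos":[0.001,0.004,0.107],"dr":[0,0,0],"grip":0.087},{"delta_pos":[0.001,0.004,0.107],"dr":[0,0,0],"grip":0.087},{"delta_pos":[0.001,0.004,0.107],"dr":[0,0,0],"grip":0.055},{"delta_pos":[0.001,0.004,0.107],"dr":[0,0,0],"grip":0.055},{"delta_pos":[0.001,0.004,0.107],"dr":[0,0,0],"grip":0.055},{"delta_pos":[0.001,0.004,0.107],"dr":[0,0,0],"grip":0.055}]'; python3 -c "
from h import *
to([.632,.223,.024],180)"
```

```text
clock: 5.35
eef_pos: [0.504, 0.2235, 0.0245]
eef_rot: [3.141, 0.003, 3.136]
force: [0.7, -0.1, 3.1]
gripper_width: 0.719
gripper_force: 30.0
delta [-0.128   0.0003  0.0009] dr [ 0.06  0.15 -0.35]
```

```bash
python3 -m jog '[{"delta_pos":[-0.005,0,-0.002],"dr":[0,0,0],"grip":0.055},{"delta_pos":[-0.025,0,-0.002],"dr":[0,0,0],"grip":0.055},{"delta_pos":[-0.045,0,-0.002],"dr":[0,0,0],"grip":0.055},{"delta_pos":[-0.065,0,-0.002],"dr":[0,0,0],"grip":0.055},{"delta_pos":[-0.085,0,-0.002],"dr":[0,0,0],"grip":0.055},{"delta_pos":[-0.105,0,-0.002],"dr":[0,0,0],"grip":0.055},{"delta_pos":[-0.125,0,-0.002],"dr":[0,0,0],"grip":0.055},{"delta_pos":[-0.135,0,-0.002],"dr":[0,0,0],"grip":0.055},{"delta_pos":[-0.135,0,0],"dr":[0,0,0],"grip":0.055},{"delta_pos":[-0.135,0,0],"dr":[0,0,0],"grip":0.055}]' && python3 -m jog '[{"delta_pos":[0,0,0],"dr":[0,0,0],"grip":0.087},{"delta_pos":[0,0,0],"dr":[0,0,0],"grip":0.087},{"delta_pos":[0,0,0],"dr":[0,0,0],"grip":0.087},{"delta_pos":[0,0,-0.03],"dr":[0,0,0],"grip":0.087},{"delta_pos":[0,0,-0.06],"dr":[0,0,0],"grip":0.087},{"delta_pos":[0,0,-0.1],"dr":[0,0,0],"grip":0.087},{"delta_pos":[0,0,-0.15],"dr":[0,0,0],"grip":0.087}]'
python3 - <<'E'
from h import *
s=shot("side",4); t=shot("top",4)
a=crop(s,185,200,80,100,5); b=crop(t,170,110,76,100,5)
im=np.hstack([a,b]); cv2.imwrite("pics/c2.png",cv2.convertScaleAbs(im,alpha=1.5))
print(sensors.read_state()['joints'])
E
```

```text
clock: 6.6
eef_pos: [0.6373, 0.2214, 0.0272]
eef_rot: [-3.139, -0.001, 3.135]
force: [-9.7, -4.2, 21.8]
gripper_width: 0.721
gripper_force: 30.0
clock: 7.48
eef_pos: [0.6371, 0.2212, 0.173]
eef_rot: [-3.141, -0.003, 3.135]
force: [0.7, 1.5, -0.2]
gripper_width: 0.999
gripper_force: 0.0
[ 0.19222748  0.49984581 -0.80310011  1.38412327  0.35637455  1.40893797
  0.95779139]
```

View pics/c2.png

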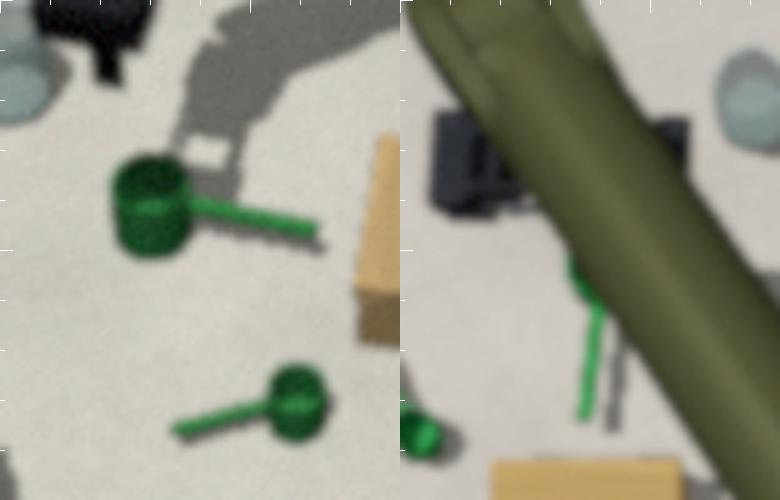

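The cup stands upright with its handle fully clear of the rack. In the side crop the handle runs from (192,205) to (315,229); in the top crop, from (198,305) to (183,418).

Run:
```python
from h import *
for n,(u0,v0),pts in (("side",(185,200),[(192,203),(316,228)]),("top",(170,110),[(198,305),(183,418)])):
    P=[onz(n,u0+x/5-.4,v0+y/5-.4,.047)[:2] for x,y in pts]; d=P[0]-P[1]; print(n,P,np.degrees(np.arctan2(d[1],d[0])))
# cup rim, side
for x,y in [(113,190),(192,190),(152,153)]: print("rim",onz("side",185+x/5-.4,200+y/5-.4,.06)[:2])
```

```text
side [array([0.59556661, 0.22549554]), array([0.49566107, 0.23264075])] -4.090804407561168
top [array([0.59400285, 0.22150967]), array([0.49509365, 0.22926391])] -4.482679776826567
rim [0.65570499 0.23535908]
rim [0.59550969 0.22375269]
rim [0.635924   0.19109682]
```

```bash
python3 -c "
from h import *
to([.528,.2287,.025],175.7)"
```

```text
delta [0.1086 0.0069 0.1467] dr [-0.07 -0.17  3.94]
```

```bash
python3 -m jog '[{"delta_pos":[0.055,0.004,0],"dr":[0,0,2],"grip":0.087},{"delta_pos":[0.109,0.007,0],"dr":[0,0,3.9],"grip":0.087},{"delta_pos":[0.109,0.007,0.04],"dr":[0,0,3.9],"grip":0.087},{"delta_pos":[0.109,0.007,0.08],"dr":[0,0,3.9],"grip":0.087},{"delta_pos":[0.109,0.007,0.12],"dr":[0,0,3.9],"grip":0.087},{"delta_pos":[0.109,0.007,0.146],"dr":[0,0,3.9],"grip":0.087},{"delta_pos":[0.109,0.007,0.146],"dr":[0,0,3.9],"grip":0.087},{"delta_pos":[0.109,0.007,0.146],"dr":[0,0,3.9],"grip":0.0},{"delta_pos":[0.109,0.007,0.146],"dr":[0,0,3.9],"grip":0.0},{"delta_pos":[0.109,0.007,0.146],"dr":[0,0,3.9],"grip":0.0}]' && python3 -m jog '[{"delta_pos":[0,0,0],"dr":[0,0,0],"grip":0.0},{"delta_pos":[0,0,0],"dr":[0,0,0],"grip":0.0},{"delta_pos":[0,0,0],"dr":[0,0,0],"grip":0.0},{"delta_pos":[0,0,0],"dr":[0,0,0],"grip":0.0}]'; python3 -c "
from h import *
to([.46,0,.085],175.7);print(sensors.read_state()['joints'])"
```

```text
clock: 9.12
eef_pos: [0.5296, 0.2298, 0.0284]
eef_rot: [3.141, 0.002, 3.067]
force: [0.5, -0.4, -0.0]
gripper_width: 0.744
gripper_force: 0.0
clock: 9.62
eef_pos: [0.5288, 0.2296, 0.0274]
eef_rot: [-3.141, -0.0, 3.067]
force: [0.7, -0.3, 0.4]
gripper_width: 0.287
gripper_force: 0.0
delta [ 0.0516 -0.2341 -0.0576] dr [-0.01 -0.    0.05]
[ 0.22188985  0.42154511 -0.81349818  1.79577788  0.34526091  1.0730462
  0.78063334]
```

```bash
python3 -m jog '[{"delta_pos":[0,0,0],"dr":[0,0,0],"grip":0.0},{"delta_pos":[0,0,0],"dr":[0,0,0],"grip":0.0},{"delta_pos":[0,0,0],"dr":[0,0,0],"grip":0.0},{"delta_pos":[0,0,0],"dr":[0,0,0],"grip":0.0}]' && python3 -m jog '[{"delta_pos":[0,0,-0.01],"dr":[0,0,0],"grip":0.0},{"delta_pos":[0,0,-0.02],"dr":[0,0,0],"grip":0.0},{"delta_pos":[0,0,-0.04],"dr":[0,0,0],"grip":0.0},{"delta_pos":[0,0,-0.06],"dr":[0,0,0],"grip":0.0},{"delta_pos":[0,0,-0.06],"dr":[0,0,0],"grip":0.0},{"delta_pos":[0,0,-0.06],"dr":[0,0,0],"grip":0.0}]'
python3 - <<'E'
from h import *
s=shot("side",4)
cv2.imwrite("pics/c3.png",cv2.convertScaleAbs(crop(s,185,180,100,90,6),alpha=1.5))
to([.46,0,.087],175.7)
E
```

```text
clock: 10.12
eef_pos: [0.5289, 0.2296, 0.0274]
eef_rot: [-3.142, -0.0, 3.067]
force: [0.2, 0.7, 0.3]
gripper_width: 0.006
gripper_force: 0.0
clock: 10.88
eef_pos: [0.5288, 0.2293, 0.0874]
eef_rot: [-3.141, 0.0, 3.067]
force: [-0.0, -0.1, -0.2]
gripper_width: 0.002
gripper_force: 0.0
delta [ 5.120e-02 -2.338e-01 -2.000e-04] dr [-0.03 -0.08  0.05]
```

View pics/c3.png

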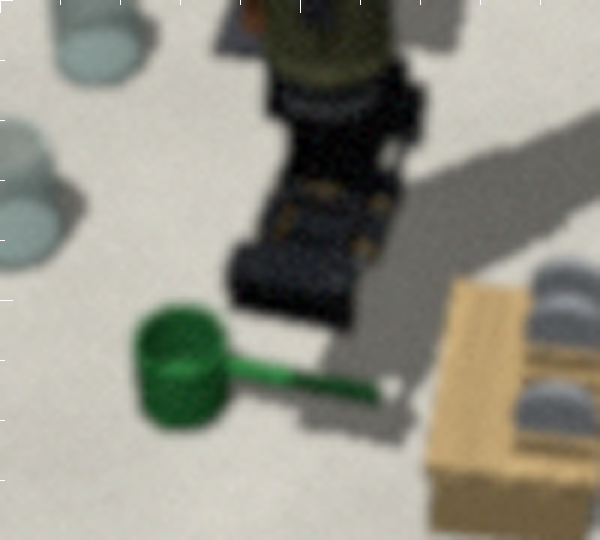

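The fingers shut on nothing and the handle has not moved (still at (230,370)–(378,393)). I'll check whether the gripper sits where I think it does.

Run:
```python
from h import *
def q(P): u,v=proj("side",P); return round((u-185+.4)*6),round((v-180+.4)*6)
for dx in(-.0375,.0375):
  print([q((.529+dx,.229+dy,.157)) for dy in(-.095,.095)])
print("tcp",q((.529,.229,.087)), "handle pts",[q((x,y,.047)) for x,y in((.533,.2283),(.4955,.231),(.596,.225))])
print("tip open",q((.529,.229+.05,.087)))
t=shot("top",4)
print([ (round((proj("top",p)[0])),round(proj("top",p)[1])) for p in((.529,.229,.157),(.533,.228,.047))])
cv2.imwrite("pics/c4.png",cv2.convertScaleAbs(crop(t,150,110,100,90,6),alpha=1.5))
```

```text
[(415, 166), (359, 384)]
[(301, 151), (233, 366)]
tcp (329, 340) handle pts [(324, 380), (380, 392), (230, 363)]
tip open (313, 398)
[(203, 180), (207, 184)]
```

View pics/c4.png

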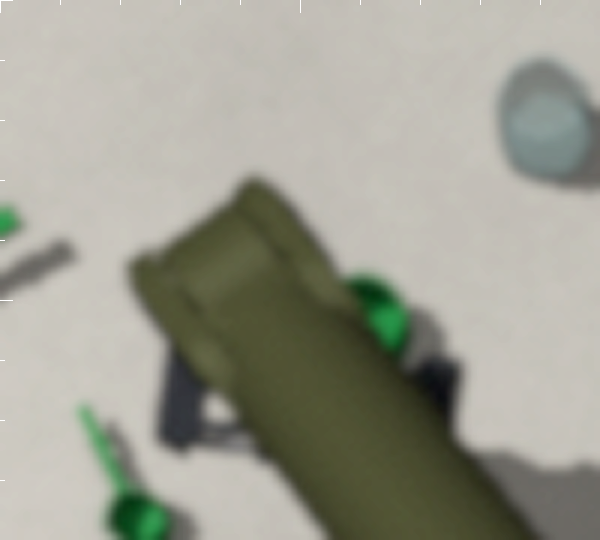

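The alignment in plan is right: the top view centres the gripper near u≈202 against 203 predicted. In the side view the fingers look about 20 mm higher than the reported TCP implies, so the tips passed above the handle. I'll regrip lower, going down in small steps and watching the force.

```bash
python3 -m jog '[{"delta_pos":[0,0,0],"dr":[0,0,0],"grip":0.087},{"delta_pos":[0,0,0],"dr":[0,0,0],"grip":0.087},{"delta_pos":[0,0,0],"dr":[0,0,0],"grip":0.087},{"delta_pos":[0,0,0],"dr":[0,0,0],"grip":0.087},{"delta_pos":[0,0,0.02],"dr":[0,0,0],"grip":0.087},{"delta_pos":[0,0,0.04],"dr":[0,0,0],"grip":0.087},{"delta_pos":[0,0,0.06],"dr":[0,0,0],"grip":0.087},{"delta_pos":[0,0,0.066],"dr":[0,0,0],"grip":0.087},{"delta_pos":[0,0,0.07],"dr":[0,0,0],"grip":0.087},{"delta_pos":[0,0,0.07],"dr":[0,0,0],"grip":0.087}]' && python3 -m jog '[{"delta_pos":[0,0,0.003],"dr":[0,0,0],"grip":0.087},{"delta_pos":[0,0,0.006],"dr":[0,0,0],"grip":0.087},{"delta_pos":[0,0,0.006],"dr":[0,0,0],"grip":0.087}]'
```

```text
clock: 12.52
eef_pos: [0.5291, 0.2298, 0.0176]
eef_rot: [3.141, 0.0, 3.067]
force: [-0.5, -0.3, -0.2]
gripper_width: 0.985
gripper_force: 0.0
clock: 12.9
eef_pos: [0.5288, 0.2294, 0.0113]
eef_rot: [-3.141, -0.0, 3.067]
force: [-0.2, 0.1, 0.5]
gripper_width: 1.003
gripper_force: 0.0
```

```bash
python3 -m jog '[{"delta_pos":[0,0,0],"dr":[0,0,0],"grip":0.0},{"delta_pos":[0,0,0],"dr":[0,0,0],"grip":0.0},{"delta_pos":[0,0,0],"dr":[0,0,0],"grip":0.0},{"delta_pos":[0,0,0],"dr":[0,0,0],"grip":0.0},{"delta_pos":[0,0,0],"dr":[0,0,0],"grip":0.0},{"delta_pos":[0,0,0],"dr":[0,0,0],"grip":0.0},{"delta_pos":[0,0,0],"dr":[0,0,0],"grip":0.0},{"delta_pos":[0,0,0],"dr":[0,0,0],"grip":0.0},{"delta_pos":[0,0,0],"dr":[0,0,0],"grip":0.0},{"delta_pos":[0,0,0],"dr":[0,0,0],"grip":0.0}]'
```

```text
clock: 14.15
eef_pos: [0.5289, 0.2295, 0.0114]
eef_rot: [-3.141, -0.0, 3.067]
force: [-0.3, -0.3, 0.9]
gripper_width: 0.153
gripper_force: 30.0
```

Gripped: the opening is 13 mm at 30 N, which matches the 14 mm handle. Next, lift and carry.

```bash
python3 -c "
from h import *
to([.47,0,.055],175.7);print(sensors.read_state()['joints'])"
python3 -m jog '[{"delta_pos":[0,0,-0.005],"dr":[0,0,0],"grip":0.0},{"delta_pos":[0,0,-0.01],"dr":[0,0,0],"grip":0.0},{"delta_pos":[0,0,-0.02],"dr":[0,0,0],"grip":0.0},{"delta_pos":[0,0,-0.03],"dr":[0,0,0],"grip":0.0},{"delta_pos":[0,0,-0.04],"dr":[0,0,0],"grip":0.0},{"delta_pos":[0,0,-0.04],"dr":[0,0,0],"grip":0.0}]'
```

```text
delta [ 0.0417 -0.2333 -0.0436] dr [-0.01 -0.    0.04]
[ 0.21233372  0.44187937 -0.80368826  1.80777419  0.36376985  1.04652986
  0.76726814]
clock: 14.9
eef_pos: [0.5297, 0.23, 0.0526]
eef_rot: [3.141, 0.002, 3.067]
force: [-0.3, -0.1, -1.1]
gripper_width: 0.153
gripper_force: 30.0
```

```bash
python3 -m jog '[{"delta_pos":[0.005,-0.025,0],"dr":[0,0,0],"grip":0.0},{"delta_pos":[0.009,-0.05,0],"dr":[0,0,0],"grip":0.0},{"delta_pos":[0.013,-0.075,0],"dr":[0,0,0],"grip":0.0},{"delta_pos":[0.018,-0.1,0],"dr":[0,0,0],"grip":0.0},{"delta_pos":[0.022,-0.125,0],"dr":[0,0,0],"grip":0.0},{"delta_pos":[0.027,-0.15,0],"dr":[0,0,0],"grip":0.0},{"delta_pos":[0.031,-0.175,0],"dr":[0,0,0],"grip":0.0},{"delta_pos":[0.036,-0.2,0],"dr":[0,0,0],"grip":0.0},{"delta_pos":[0.042,-0.233,0],"dr":[0,0,0],"grip":0.0},{"delta_pos":[0.042,-0.233,0],"dr":[0,0,0],"grip":0.0}]'
python3 - <<'E'
from h import *
s=shot("side",4); t=shot("top",4)
a=crop(s,190,130,80,100,5); b=crop(t,220,120,76,100,5)
cv2.imwrite("pics/c5.png",cv2.convertScaleAbs(np.hstack([a,b]),alpha=1.5))
to([.4415,-.1999,.0204],175.7);print(sensors.read_state()['joints'])
E
```

```text
clock: 16.15
eef_pos: [0.4688, -0.0026, 0.051]
eef_rot: [-3.14, -0.001, 3.063]
force: [0.5, 0.8, -1.5]
gripper_width: 0.148
gripper_force: 30.0
delta [ 0.0136 -0.2026  0.031 ] dr [ 0.01 -0.    0.13]
[ 0.6961837   0.11476088 -0.7838563   2.02530371  0.09378587  1.03675643
  1.36580507]
```

View pics/c5.png

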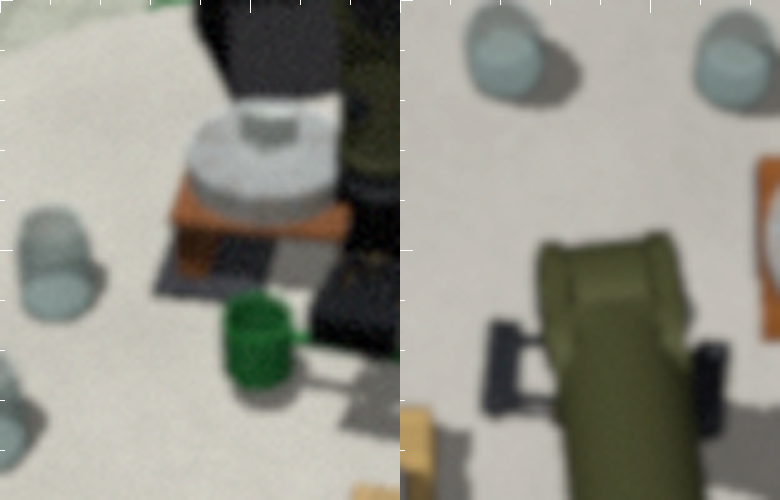

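The cup hangs level, rim centre near side crop (258,313), with the dispenser base beyond it at (155..270, 235..300). I'll check the predicted cup position and where the base lies.

Run:
```python
from h import *
q=lambda P: tuple(np.round([(proj("side",P)[0]-190+.4)*5,(proj("side",P)[1]-130+.4)*5]))
for L in(.03,.04,.05):
  c=np.array([.571,-.011,L])
  print(L,"rim L/R/far/near",[q(c+[a,b,.06]) for a,b in((.032,0),(-.032,0),(0,-.032),(0,.032))],"bottom near",q(c+[0,.032,0]))
for x,y in[(155,293),(262,302)]: print("base",onz("side",190+x/5-.4,130+y/5-.4,.012))
print("spout sides",[q((.5435+a,-.2086+b,.08)) for a,b in((-.0215,.0215),(.0215,.0215))])
```

```text
0.03 rim L/R/far/near [(np.float64(221.0), np.float64(317.0)), (np.float64(294.0), np.float64(327.0)), (np.float64(265.0), np.float64(299.0)), (np.float64(250.0), np.float64(346.0))] bottom near (np.float64(250.0), np.float64(398.0))
0.04 rim L/R/far/near [(np.float64(221.0), np.float64(308.0)), (np.float64(294.0), np.float64(318.0)), (np.float64(265.0), np.float64(290.0)), (np.float64(250.0), np.float64(337.0))] bottom near (np.float64(250.0), np.float64(390.0))
0.05 rim L/R/far/near [(np.float64(221.0), np.float64(300.0)), (np.float64(294.0), np.float64(309.0)), (np.float64(265.0), np.float64(281.0)), (np.float64(250.0), np.float64(328.0))] bottom near (np.float64(250.0), np.float64(381.0))
base [ 0.69212109 -0.12276266  0.012     ]
base [ 0.59089642 -0.12922173  0.012     ]
spout sides [(np.float64(347.0), np.float64(216.0)), (np.float64(301.0), np.float64(211.0))]
```

```bash
python3 -m jog '[{"delta_pos":[0.012,-0.02,0.01],"dr":[0,0,0],"grip":0.0},{"delta_pos":[0.02,-0.04,0.02],"dr":[0,0,0],"grip":0.0},{"delta_pos":[0.023,-0.06,0.03],"dr":[0,0,0],"grip":0.0},{"delta_pos":[0.022,-0.08,0.03],"dr":[0,0,0],"grip":0.0},{"delta_pos":[0.020,-0.1,0.03],"dr":[0,0,0],"grip":0.0},{"delta_pos":[0.019,-0.12,0.03],"dr":[0,0,0],"grip":0.0},{"delta_pos":[0.017,-0.14,0.03],"dr":[0,0,0],"grip":0.0},{"delta_pos":[0.016,-0.16,0.03],"dr":[0,0,0],"grip":0.0},{"delta_pos":[0.015,-0.18,0.03],"dr":[0,0,0],"grip":0.0},{"delta_pos":[0.0136,-0.2025,0.03],"dr":[0,0,0],"grip":0.0}]'
python3 -m jog '[{"delta_pos":[0,0,0],"dr":[0,0,0],"grip":0.0},{"delta_pos":[0,0,0.005],"dr":[0,0,0],"grip":0.0}]'
python3 - <<'E'
from h import *
s=shot("side",4); t=shot("top",4)
np.save("s1.npy",s)
a=crop(s,210,130,80,100,5); b=crop(t,260,120,76,100,5)
cv2.imwrite("pics/c6.png",cv2.convertScaleAbs(np.hstack([a,b]),alpha=1.7))
to([.4415,-.1999,.0114],175.7);print(sensors.read_state()['joints'])
q=lambda P: tuple(np.round([(proj("side",P)[0]-210+.4)*5,(proj("side",P)[1]-130+.4)*5]))
c=np.array([.5435,-.2086,.004]); print([q(c+[a,b,z]) for a,b,z in((.032,0,0),(-.032,0,0),(0,.032,0),(.032,0,.06),(-.032,0,.06),(0,.032,.06))])
E
```

```text
clock: 17.8
eef_pos: [0.4411, -0.2018, 0.0214]
eef_rot: [-3.141, 0.0, 3.068]
force: [0.6, -0.0, 0.1]
gripper_width: 0.154
gripper_force: 30.0
clock: 18.05
eef_pos: [0.4415, -0.2004, 0.0165]
eef_rot: [3.141, 0.0, 3.067]
force: [-0.0, 0.5, -1.3]
gripper_width: 0.148
gripper_force: 30.0
delta [-0.0002  0.0005  0.0052] dr [-0.01  0.01  0.08]
[ 0.93564358  0.1818222  -0.60251194  2.0275191   0.12503851  0.96718375
  1.76686082]
[(np.float64(194.0), np.float64(259.0)), (np.float64(259.0), np.float64(267.0)), (np.float64(220.0), np.float64(283.0)), (np.float64(194.0), np.float64(209.0)), (np.float64(261.0), np.float64(217.0)), (np.float64(222.0), np.float64(234.0))]
```

View pics/c6.png

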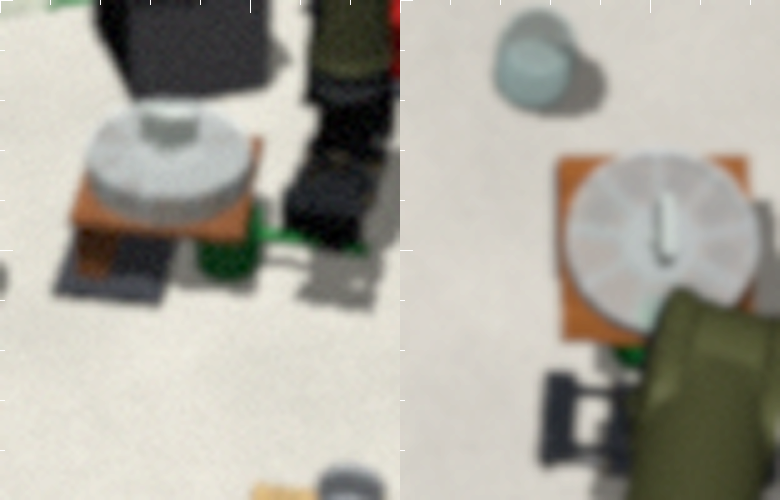

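The cup stands under the front of the plate, side crop x 196..260 with its bottom at 282. That agrees with the predicted 194..259 / 283. Lower, release and rise.

```bash
python3 -m jog '[{"delta_pos":[0,0,0.003],"dr":[0,0,0],"grip":0.0},{"delta_pos":[0,0,0.005],"dr":[0,0,0],"grip":0.0},{"delta_pos":[0,0,0.005],"dr":[0,0,0],"grip":0.0}]'
python3 -m jog '[{"delta_pos":[0,0,0],"dr":[0,0,0],"grip":0.06},{"delta_pos":[0,0,0],"dr":[0,0,0],"grip":0.06},{"delta_pos":[0,0,0],"dr":[0,0,0],"grip":0.06},{"delta_pos":[0,0,0],"dr":[0,0,0],"grip":0.06},{"delta_pos":[0,0,0],"dr":[0,0,0],"grip":0.06},{"delta_pos":[0,0,0],"dr":[0,0,0],"grip":0.06}]'
python3 -m jog '[{"delta_pos":[0,0,-0.02],"dr":[0,0,0],"grip":0.06},{"delta_pos":[0,0,-0.05],"dr":[0,0,0],"grip":0.06},{"delta_pos":[0,0,-0.1],"dr":[0,0,0],"grip":0.06},{"delta_pos":[0,0,-0.16],"dr":[0,0,0],"grip":0.06},{"delta_pos":[0,0,-0.22],"dr":[0,0,0],"grip":0.06},{"delta_pos":[0,0,-0.24],"dr":[0,0,0],"grip":0.06}]'
python3 - <<'E'
from h import *
s=shot("side",4); t=shot("top",4); np.save("t2.npy",t)
a=crop(s,210,130,80,100,5); b=crop(t,260,120,76,100,5)
cv2.imwrite("pics/c7.png",cv2.convertScaleAbs(np.hstack([a,b]),alpha=1.7))
to([.5975,-.2072,.25],182); print(sensors.read_state()['joints'])
E
```

```text
clock: 18.82
eef_pos: [0.4411, -0.2006, 0.0113]
eef_rot: [3.142, -0.0, 3.067]
force: [-0.5, 0.9, 0.2]
gripper_width: 0.153
gripper_force: 30.0
clock: 19.58
eef_pos: [0.4411, -0.2006, 0.0115]
eef_rot: [-3.141, 0.0, 3.067]
force: [-0.9, -0.3, -0.2]
gripper_width: 0.669
gripper_force: 0.0
clock: 20.32
eef_pos: [0.4429, -0.2012, 0.2558]
eef_rot: [-3.138, 0.006, 3.067]
force: [-0.0, -0.4, -0.8]
gripper_width: 0.685
gripper_force: 0.0
delta [-0.1573  0.0047 -0.0005] dr [ 0.08 -0.14 -6.25]
[ 0.99269167 -0.03982454 -0.59667058  1.7338291  -0.02304839  1.44348916
  1.89597435]
```

View pics/c7.png

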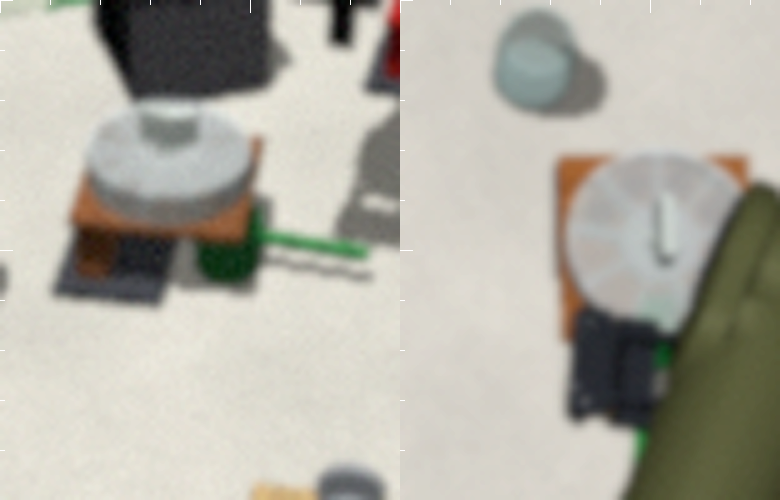

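The cup stands upright under the spout, released, handle toward the robot. The knob bar is still along x, near top crop (665,228). Now over the knob.

```bash
python3 -m jog '[{"delta_pos":[-0.05,0.002,0],"dr":[0,0,-2],"grip":0.06},{"delta_pos":[-0.1,0.004,0],"dr":[0,0,-4],"grip":0.06},{"delta_pos":[-0.155,0.005,0],"dr":[0,0,-6.2],"grip":0.06},{"delta_pos":[-0.155,0.005,0],"dr":[0,0,-6.2],"grip":0.06},{"delta_pos":[-0.155,0.005,0],"dr":[0,0,-6.2],"grip":0.06}]'
python3 -c "
from h import *
to([.5972,-.2065,.142],182); print(sensors.read_state()['joints'])"
```

```text
clock: 21.35
eef_pos: [0.5953, -0.2067, 0.2501]
eef_rot: [3.14, -0.002, -3.107]
force: [0.6, -0.5, 0.3]
gripper_width: 0.689
gripper_force: 0.0
delta [-0.0021 -0.      0.1081] dr [ 0.08 -0.13 -0.04]
[ 0.81784643  0.32931487 -0.68053253  1.38902703  0.20455888  1.49712612
  1.75342446]
```

```bash
python3 -m jog '[{"delta_pos":[-0.002,0,0.03],"dr":[0,0,0],"grip":0.06},{"delta_pos":[-0.002,0,0.06],"dr":[0,0,0],"grip":0.06},{"delta_pos":[-0.002,0,0.09],"dr":[0,0,0],"grip":0.06},{"delta_pos":[-0.002,0,0.108],"dr":[0,0,0],"grip":0.06},{"delta_pos":[-0.002,0,0.108],"dr":[0,0,0],"grip":0.06}]'
python3 -m jog '[{"delta_pos":[0,0,0],"dr":[0,0,0],"grip":0.0},{"delta_pos":[0,0,0],"dr":[0,0,0],"grip":0.0},{"delta_pos":[0,0,0],"dr":[0,0,0],"grip":0.0},{"delta_pos":[0,0,0],"dr":[0,0,0],"grip":0.0},{"delta_pos":[0,0,0],"dr":[0,0,0],"grip":0.0},{"delta_pos":[0,0,0],"dr":[0,0,0],"grip":0.0},{"delta_pos":[0,0,0],"dr":[0,0,0],"grip":0.0}]'; python3 -c "
from h import *
print(sensors.read_state()['wrist_torque'])"
```

```text
clock: 21.98
eef_pos: [0.5966, -0.2074, 0.1431]
eef_rot: [-3.141, -0.002, -3.108]
force: [0.8, 0.2, -0.3]
gripper_width: 0.688
gripper_force: 0.0
clock: 22.85
eef_pos: [0.5988, -0.2069, 0.1444]
eef_rot: [-3.141, 0.001, -3.107]
force: [-0.8, 1.4, 4.3]
gripper_width: 0.027
gripper_force: 2.3
[ 0.25507858 -0.09697488 -0.04531163]
```

The fingers shut to 2 mm with a light upward push, so the tips only touched the top of the bar. The reported TCP reads roughly 30 mm low, which fits the handle miss too. I'll open, go about 25 mm lower and grip again.

```bash
python3 -m jog '[{"delta_pos":[0,0,-0.005],"dr":[0,0,0],"grip":0.06},{"delta_pos":[0,0,-0.005],"dr":[0,0,0],"grip":0.06},{"delta_pos":[0,0,-0.005],"dr":[0,0,0],"grip":0.06},{"delta_pos":[0,0,-0.005],"dr":[0,0,0],"grip":0.06},{"delta_pos":[0,0,-0.005],"dr":[0,0,0],"grip":0.06},{"delta_pos":[0,0,0.004],"dr":[0,0,0],"grip":0.06},{"delta_pos":[0,0,0.012],"dr":[0,0,0],"grip":0.06},{"delta_pos":[0,0,0.016],"dr":[0,0,0],"grip":0.06},{"delta_pos":[0,0,0.016],"dr":[0,0,0],"grip":0.06}]'
python3 -m jog '[{"delta_pos":[0,0,0.004],"dr":[0,0,0],"grip":0.06},{"delta_pos":[0,0,0.008],"dr":[0,0,0],"grip":0.06},{"delta_pos":[0,0,0.008],"dr":[0,0,0],"grip":0.06}]'
```

```text
clock: 23.98
eef_pos: [0.5977, -0.2069, 0.1268]
eef_rot: [3.141, -0.001, -3.108]
force: [0.9, 0.4, 0.0]
gripper_width: 0.69
gripper_force: 0.0
clock: 24.35
eef_pos: [0.5978, -0.207, 0.119]
eef_rot: [3.141, -0.001, -3.108]
force: [-0.2, 0.3, 0.2]
gripper_width: 0.689
gripper_force: 0.0
```

```bash
python3 -m jog '[{"delta_pos":[0,0,0],"dr":[0,0,0],"grip":0.0},{"delta_pos":[0,0,0],"dr":[0,0,0],"grip":0.0},{"delta_pos":[0,0,0],"dr":[0,0,0],"grip":0.0},{"delta_pos":[0,0,0],"dr":[0,0,0],"grip":0.0},{"delta_pos":[0,0,0],"dr":[0,0,0],"grip":0.0},{"delta_pos":[0,0,0],"dr":[0,0,0],"grip":0.0},{"delta_pos":[0,0,0],"dr":[0,0,0],"grip":0.0}]'; python3 -c "
from h import *
s=sensors.read_state();print(s['wrist_torque'],s['joints'])"
```

```text
clock: 25.22
eef_pos: [0.598, -0.2049, 0.1194]
eef_rot: [3.139, -0.001, -3.106]
force: [-1.3, 4.6, 2.0]
gripper_width: 0.158
gripper_force: 30.0
[ 1.18978662  0.19009431 -0.17257548] [ 0.81005322  0.40128523 -0.66268983  1.56951549  0.25288382  1.25997973
  1.71389277]
```

```bash
python3 -m jog '[{"delta_pos":[0,0.0025,0],"dr":[0,0,0],"grip":0.0},{"delta_pos":[0,0.0025,0],"dr":[0,0,8],"grip":0.0},{"delta_pos":[0,0.0025,0],"dr":[0,0,16],"grip":0.0},{"delta_pos":[0,0.0025,0],"dr":[0,0,24],"grip":0.0},{"delta_pos":[0,0.0025,0],"dr":[0,0,32],"grip":0.0},{"delta_pos":[0,0.0025,0],"dr":[0,0,40],"grip":0.0},{"delta_pos":[0,0.0025,0],"dr":[0,0,40],"grip":0.0},{"delta_pos":[0,0.0025,0],"dr":[0,0,40],"grip":0.0}]'; python3 -c "
from h import *
s=sensors.read_state();print(s['wrist_torque'],s['joints'])"
```

```text
clock: 26.22
eef_pos: [0.5986, -0.203, 0.1195]
eef_rot: [3.14, -0.0, 2.482]
force: [-0.2, 5.6, 0.1]
gripper_width: 0.156
gripper_force: 30.5
[ 1.25778397 -0.34585829  0.67581864] [ 0.72219528  0.37566776 -0.54909308  1.5745906   0.20199815  1.24824344
  1.05148699]
```

```bash
python3 -m jog '[{"delta_pos":[0,0,0],"dr":[0,0,0],"grip":0.035},{"delta_pos":[0,0,0],"dr":[0,0,0],"grip":0.035},{"delta_pos":[0,0,0],"dr":[0,0,0],"grip":0.035},{"delta_pos":[0,0,0],"dr":[0,0,0],"grip":0.035}]'; python3 -m jog '[{"delta_pos":[0,0,0],"dr":[0,0,0],"grip":0},{"delta_pos":[0,0,0],"dr":[0,0,0],"grip":0},{"delta_pos":[0,0,0],"dr":[0,0,0],"grip":0},{"delta_pos":[0,0,0],"dr":[0,0,0],"grip":0},{"delta_pos":[0,0,0],"dr":[0,0,0],"grip":0}]'
python3 - <<'E'
from h import *
s=sensors.read_state();print(s['wrist_torque'],s['joints'])
t=shot("top",4); a=crop(shot("side",4),210,130,80,100,5); b=crop(t,260,120,76,100,5)
cv2.imwrite("pics/c8.png",cv2.convertScaleAbs(np.hstack([a,b]),alpha=1.7))
E
```

```text
clock: 26.72
eef_pos: [0.5978, -0.2055, 0.1195]
eef_rot: [-3.141, 0.0, 2.477]
force: [-0.1, 0.0, -1.1]
gripper_width: 0.39
gripper_force: 0.0
clock: 27.35
eef_pos: [0.599, -0.2033, 0.1195]
eef_rot: [3.14, 0.001, 2.479]
force: [5.8, 3.9, -1.6]
gripper_width: 0.158
gripper_force: 29.8
[ 0.66775242 -1.07704067  0.2733188 ] [ 0.7220653   0.37577494 -0.54854672  1.57434463  0.20184501  1.24734707
  1.0486219 ]
```

```bash
python3 -m jog '[{"delta_pos":[0,0.003,0],"dr":[0,0,0],"grip":0.0},{"delta_pos":[0,0.003,0],"dr":[0,0,8],"grip":0.0},{"delta_pos":[0,0.003,0],"dr":[0,0,16],"grip":0.0},{"delta_pos":[0,0.003,0],"dr":[0,0,24],"grip":0.0},{"delta_pos":[0,0.003,0],"dr":[0,0,32],"grip":0.0},{"delta_pos":[0,0.003,0],"dr":[0,0,40],"grip":0.0},{"delta_pos":[0,0.003,0],"dr":[0,0,40],"grip":0.0},{"delta_pos":[0,0.003,0],"dr":[0,0,40],"grip":0.0}]'; python3 -m jog '[{"delta_pos":[0,0,0],"dr":[0,0,0],"grip":0.035},{"delta_pos":[0,0,0],"dr":[0,0,0],"grip":0.035},{"delta_pos":[0,0,0],"dr":[0,0,0],"grip":0.035},{"delta_pos":[0,0,0],"dr":[0,0,0],"grip":0.035}]'; python3 -m jog '[{"delta_pos":[0,0,0],"dr":[0,0,0],"grip":0},{"delta_pos":[0,0,0],"dr":[0,0,0],"grip":0},{"delta_pos":[0,0,0],"dr":[0,0,0],"grip":0},{"delta_pos":[0,0,0],"dr":[0,0,0],"grip":0},{"delta_pos":[0,0,0],"dr":[0,0,0],"grip":0}]'
```

```text
clock: 28.75
eef_pos: [0.6008, -0.2034, 0.1195]
eef_rot: [3.14, 0.002, 1.78]
force: [4.8, -1.2, -2.4]
gripper_width: 0.159
gripper_force: 29.6
clock: 29.25
eef_pos: [0.5995, -0.2021, 0.1194]
eef_rot: [-3.141, -0.0, 1.779]
force: [0.8, 0.5, 0.4]
gripper_width: 0.388
gripper_force: 0.0
clock: 29.88
eef_pos: [0.6005, -0.202, 0.1195]
eef_rot: [3.14, 0.0, 1.779]
force: [3.5, -0.5, -3.0]
gripper_width: 0.159
gripper_force: 29.9
```

```bash
python3 -m jog '[{"delta_pos":[0,0.0015,0],"dr":[0,0,0],"grip":0.0},{"delta_pos":[0,0.0015,0],"dr":[0,0,8],"grip":0.0},{"delta_pos":[0,0.0015,0],"dr":[0,0,16],"grip":0.0},{"delta_pos":[0,0.0015,0],"dr":[0,0,24],"grip":0.0},{"delta_pos":[0,0.0015,0],"dr":[0,0,32],"grip":0.0},{"delta_pos":[0,0.0015,0],"dr":[0,0,40],"grip":0.0},{"delta_pos":[0,0.0015,0],"dr":[0,0,40],"grip":0.0},{"delta_pos":[0,0.0015,0],"dr":[0,0,40],"grip":0.0}]'; python3 -m jog '[{"delta_pos":[0,0,0],"dr":[0,0,0],"grip":0.06},{"delta_pos":[0,0,0],"dr":[0,0,0],"grip":0.06},{"delta_pos":[0,0,0],"dr":[0,0,0],"grip":0.06},{"delta_pos":[0,0,0],"dr":[0,0,0],"grip":0.06},{"delta_pos":[0,0,0],"dr":[0,0,0],"grip":0.06},{"delta_pos":[0,0,0],"dr":[0,0,0],"grip":0.06}]'; python3 -m jog '[{"delta_pos":[0,0,-0.02],"dr":[0,0,0],"grip":0.06},{"delta_pos":[0,0,-0.06],"dr":[0,0,0],"grip":0.06},{"delta_pos":[0,0,-0.11],"dr":[0,0,0],"grip":0.06},{"delta_pos":[0,0,-0.16],"dr":[0,0,0],"grip":0.06}]'
```

```text
clock: 30.88
eef_pos: [0.6018, -0.1996, 0.1195]
eef_rot: [-3.141, -0.002, 1.086]
force: [0.7, 5.3, 0.2]
gripper_width: 0.222
gripper_force: 41.1
clock: 31.62
eef_pos: [0.6013, -0.2019, 0.1194]
eef_rot: [-3.142, 0.0, 1.081]
force: [0.0, -0.0, 0.4]
gripper_width: 0.683
gripper_force: 0.0
clock: 32.12
eef_pos: [0.6014, -0.2017, 0.2828]
eef_rot: [3.14, -0.0, 1.081]
force: [1.0, 0.0, 0.1]
gripper_width: 0.688
gripper_force: 0.0
```

On the third turn the opening rose to 19 mm at 41 N, so the bar may have lagged the fingers by about 17°. I'll move the arm aside and measure the bar angle numerically in the top image.

```bash
python3 -c "
from h import *
to([.45,.2,.28],62)"; python3 -m jog '[{"delta_pos":[0.04,0.02,0],"dr":[0,0,0],"grip":0.06},{"delta_pos":[0.08,-0.04,0],"dr":[0,0,0],"grip":0.06},{"delta_pos":[0.12,-0.09,0],"dr":[0,0,0],"grip":0.06},{"delta_pos":[0.16,-0.14,0],"dr":[0,0,0],"grip":0.06},{"delta_pos":[0.20,-0.20,0],"dr":[0,0,0],"grip":0.06},{"delta_pos":[0.24,-0.25,0],"dr":[0,0,0],"grip":0.06},{"delta_pos":[0.28,-0.3,0],"dr":[0,0,0],"grip":0.06},{"delta_pos":[0.28,-0.32,0],"dr":[0,0,0],"grip":0.06}]'
python3 - <<'E'
from h import *
t=shot("top",8); np.save("t3.npy",t); s=shot("side",8); np.save("s3.npy",s); t0=np.load("t0.npy")
c=proj("top",(.5995,-.2045,.176)); u,v=map(int,np.round(c)); print(c)
for im in(t0,t): print(cv2.cvtColor(im,6)[v-9:v+10,u-9:u+10])
E
```

```text
delta [ 0.2833 -0.3225  0.0023] dr [ 0.1  -0.01 -0.04]
clock: 33.12
eef_pos: [0.4491, 0.1996, 0.2812]
eef_rot: [3.14, -0.002, 1.086]
force: [-0.5, 0.4, 0.2]
gripper_width: 0.69
gripper_force: 0.0
(np.float64(312.93910613085717), np.float64(164.23353579095786))
[[ 97  95  95  95  96  98 100 102 101  97  95  95  95  96  97  98  98  99
  101]
 [ 97  95  95  95  96  97 100 102 101  98  96  95  95  96  98  99 101 102
  100]
 [ 98  96  95  95  95  97 100 102 102  99  97  96  96  96  98 101 103 102
  100]
 [100  98  97  96  96  98 100 103 105 105 102  98  97  97 100 103 103 101
   99]
 [102 101  99  98  98  99  99 101 107 113 109 102  99 100 102 102 101  99
   97]
 [102 103 102 102 101 101  97  96 106 115 113 105 103 103 102 101  98  97
   96]
 [101 103 105 105 105 103  96  92 103 115 114 109 105 105 102  99  97  96
   95]
 [101 103 106 107 107 104  96  91 103 115 116 112 108 106 102  98  96  95
   95]
 [102 104 107 109 109 105  96  91 103 115 117 113 109 107 104 100  97  95
   95]
 [103 106 108 110 109 106  97  91 103 115 117 113 110 108 106 102  99  97
   98]
 [105 108 109 110 110 107  99
[... 1540 characters left out ...]
 120 119 118 115 113 110 107 105 104 104 104
  105]
 [109 105  96  96 105 109 108 106 104 101  98  93  88  85  86  93 102 106
  108]
 [108 104  92  83  83  83  80  78  77  76  76  76  76  78  85  95 104 108
  108]
 [109 106  96  84  76  72  68  64  65  68  76  85  91  95 100 105 107 107
  107]
 [108 109 105  99  93  90  85  81  82  86  93 102 106 108 109 109 107 106
  105]
 [108 111 111 110 108 106 104 100 100 103 107 111 113 113 112 109 107 105
  104]
 [109 111 112 113 114 113 112 111 111 112 112 114 113 114 112 109 106 105
  104]
 [109 109 111 113 114 114 114 114 114 114 114 113 113 112 110 109 108 106
  104]
 [107 107 108 110 112 113 114 114 114 114 114 113 111 109 108 108 108 107
  106]]
```

The bright stripe is almost horizontal in the image, slightly up to the right, so the bar is at about 101°. That is the second click: the third turn fell back. Before retrying, I'll check numerically where the nuts show through the clear drum.

Run:
```python
from h import *
t0=np.load("t0.npy").astype(float); t3=np.load("t3.npy").astype(float)
def prof(im,r,z):
    o=[]
    for a in range(0,360,10):
        v=[]
        for rr in np.linspace(r-.008,r+.008,5):
            for da in(-4,0,4):
                th=np.radians(a+da); u,w=proj("top",(.599+rr*np.cos(th),-.205+rr*np.sin(th),z)); p=im[int(round(w)),int(round(u))]; v.append(p[2]-p[0])
        o.append(round(np.mean(v),1))
    return o
print(list(range(0,360,10)))
for n,im in(("t0",t0),("t3",t3)): print(n,prof(im,.052,.113))
```

```text
[0, 10, 20, 30, 40, 50, 60, 70, 80, 90, 100, 110, 120, 130, 140, 150, 160, 170, 180, 190, 200, 210, 220, 230, 240, 250, 260, 270, 280, 290, 300, 310, 320, 330, 340, 350]
t0 [np.float64(1.0), np.float64(2.9), np.float64(2.5), np.float64(0.9), np.float64(-0.6), np.float64(1.9), np.float64(2.5), np.float64(1.7), np.float64(-0.1), np.float64(4.7), np.float64(7.0), np.float64(6.0), np.float64(2.3), np.float64(4.5), np.float64(6.5), np.float64(6.4), np.float64(3.3), np.float64(-0.2), np.float64(-0.9), np.float64(-1.1), np.float64(-1.1), np.float64(0.4), np.float64(2.1), np.float64(1.9), np.float64(-0.7), np.float64(0.3), np.float64(2.4), np.float64(2.4), np.float64(0.1), np.float64(1.2), np.float64(2.3), np.float64(2.9), np.float64(3.1), np.float64(3.0), np.float64(1.7), np.float64(1.1)]
t3 [np.float64(2.8), np.float64(6.1), np.float64(6.3), np.float64(2.3), np.float64(1.4), np.float64(6.4), np.float64(6.9), np.float64(3.2), np.float64(0.9), np.float64(6.1), np.float64(7.3), np.float64(5.1), np.float64(2.4), np.float64(6.0), np.float64(6.8), np.float64(6.2), np.float64(1.4), np.float64(-2.7), np.float64(-4.1), np.float64(-3.6), np.float64(-1.9), np.float64(1.7), np.float64(3.6), np.float64(3.1), np.float64(-0.9), np.float64(2.3), np.float64(4.9), np.float64(4.3), np.float64(0.6), np.float64(2.9), np.float64(2.7), np.float64(2.7), np.float64(2.4), np.float64(3.9), np.float64(4.8), np.float64(3.9)]
```

This fits two nuts swept. The orange plate shows through the emptied pockets at 20–140°, duller nut pockets remain at 220–340°, and the spout opening at 180° is clear. The knob is at click 2. Regrip the bar at 102° and turn the third click slowly, watching the torque.

```bash
python3 -c "
from h import *
to([.602,-.2015,.28],101.9)"; python3 -m jog '[{"delta_pos":[-0.04,0.05,0],"dr":[0,0,-8],"grip":0.06},{"delta_pos":[-0.08,0.11,0],"dr":[0,0,-16],"grip":0.06},{"delta_pos":[-0.12,0.16,0],"dr":[0,0,-24],"grip":0.06},{"delta_pos":[-0.16,0.21,0],"dr":[0,0,-32],"grip":0.06},{"delta_pos":[-0.2,0.26,0],"dr":[0,0,-39.7],"grip":0.06},{"delta_pos":[-0.24,0.3,0],"dr":[0,0,-39.7],"grip":0.06},{"delta_pos":[-0.283,0.322,0],"dr":[0,0,-39.7],"grip":0.06},{"delta_pos":[-0.283,0.322,0],"dr":[0,0,-39.7],"grip":0.06}]'; python3 -c "
from h import *
to([.602,-.2015,.118],101.9)"
```

```text
delta [-0.2792  0.3204 -0.0007] dr [-2.000e-02  1.000e-02 -3.997e+01]
clock: 34.92
eef_pos: [0.6002, -0.2131, 0.2779]
eef_rot: [-3.138, 0.002, 1.764]
force: [-0.2, 0.4, 0.3]
gripper_width: 0.688
gripper_force: 0.0
delta [0.0113 0.0045 0.1598] dr [-0.18  0.1  -0.85]
```

```bash
python3 -m jog '[{"delta_pos":[0,0,0],"dr":[0,0,0],"grip":0.06},{"delta_pos":[0,0,0],"dr":[0,0,0],"grip":0.06}]'; python3 -c "
from h import *
to([.602,-.2015,.116],101.9)"
```

```text
clock: 35.17
eef_pos: [0.602, -0.2033, 0.2797]
eef_rot: [3.141, -0.0, 1.777]
force: [1.1, 0.0, 0.4]
gripper_width: 0.691
gripper_force: 0.0
delta [0.0017 0.0002 0.1637] dr [ 0.03 -0.03 -0.1 ]
```

```bash
python3 -m jog '[{"delta_pos":[0.002,0,0.04],"dr":[0,0,0],"grip":0.06},{"delta_pos":[0.002,0,0.08],"dr":[0,0,0],"grip":0.06},{"delta_pos":[0.002,0,0.12],"dr":[0,0,0],"grip":0.06},{"delta_pos":[0.002,0,0.15],"dr":[0,0,0],"grip":0.06},{"delta_pos":[0.002,0,0.158],"dr":[0,0,0],"grip":0.06},{"delta_pos":[0.002,0,0.162],"dr":[0,0,0],"grip":0.06},{"delta_pos":[0.002,0,0.162],"dr":[0,0,0],"grip":0.06}]'; python3 -m jog '[{"delta_pos":[0,0,0],"dr":[0,0,0],"grip":0},{"delta_pos":[0,0,0],"dr":[0,0,0],"grip":0},{"delta_pos":[0,0,0],"dr":[0,0,0],"grip":0},{"delta_pos":[0,0,0],"dr":[0,0,0],"grip":0},{"delta_pos":[0,0,0],"dr":[0,0,0],"grip":0},{"delta_pos":[0,0,0],"dr":[0,0,0],"grip":0},{"delta_pos":[0,0,0],"dr":[0,0,0],"grip":0},{"delta_pos":[0,0,0],"dr":[0,0,0],"grip":0}]'; python3 -c "
from h import *
print(sensors.read_state()['wrist_torque'])"
```

```text
clock: 36.05
eef_pos: [0.6021, -0.2034, 0.1188]
eef_rot: [3.14, 0.001, 1.775]
force: [0.7, 0.7, 0.7]
gripper_width: 0.69
gripper_force: 0.0
clock: 37.05
eef_pos: [0.6008, -0.2035, 0.1174]
eef_rot: [-3.141, -0.0, 1.774]
force: [-2.1, -0.2, 1.8]
gripper_width: 0.156
gripper_force: 29.6
[ 0.05131849  0.32895697 -0.21504168]
```

```bash
python3 -m jog '[{"delta_pos":[0,0,0],"dr":[0,0,3],"grip":0},{"delta_pos":[0,0,0],"dr":[0,0,6],"grip":0},{"delta_pos":[0,0,0],"dr":[0,0,9],"grip":0},{"delta_pos":[0,0,0],"dr":[0,0,12],"grip":0}]'; python3 -c "
from h import *
print(sensors.read_state()['wrist_torque'])";  python3 -m jog '[{"delta_pos":[0,0,0],"dr":[0,0,3],"grip":0},{"delta_pos":[0,0,0],"dr":[0,0,6],"grip":0},{"delta_pos":[0,0,0],"dr":[0,0,9],"grip":0},{"delta_pos":[0,0,0],"dr":[0,0,9],"grip":0}]'; python3 -c "
from h import *
print(sensors.read_state()['wrist_torque'])"
```

```text
clock: 37.55
eef_pos: [0.6011, -0.2037, 0.1174]
eef_rot: [-3.141, 0.001, 1.564]
force: [-2.4, 0.2, 0.3]
gripper_width: 0.16
gripper_force: 29.8
[-0.06664995  0.24343837  0.12786073]
clock: 38.05
eef_pos: [0.6012, -0.2038, 0.1175]
eef_rot: [3.142, 0.001, 1.41]
force: [-1.1, -2.0, 0.9]
gripper_width: 0.163
gripper_force: 31.4
[-0.27653632  0.18545637  0.76862335]
```

```bash
python3 -m jog '[{"delta_pos":[0,0,0],"dr":[0,0,2],"grip":0},{"delta_pos":[0,0,0],"dr":[0,0,4],"grip":0},{"delta_pos":[0,0,0],"dr":[0,0,4],"grip":0}]'; python3 -c "
from h import *
print(sensors.read_state()['wrist_torque'])"
```

```text
clock: 38.42
eef_pos: [0.6013, -0.2033, 0.1175]
eef_rot: [-3.142, 0.0, 1.338]
force: [-1.9, -0.8, 1.0]
gripper_width: 0.172
gripper_force: 33.0
[-0.1361638   0.26294646  0.95815775]
```

The resistance starts at about 20°, so something is binding, probably a nut on an edge. Back off and come forward again.

```bash
python3 -m jog '[{"delta_pos":[0,0,0],"dr":[0,0,-8],"grip":0},{"delta_pos":[0,0,0],"dr":[0,0,-16],"grip":0},{"delta_pos":[0,0,0],"dr":[0,0,-22],"grip":0},{"delta_pos":[0,0,0],"dr":[0,0,-22],"grip":0},{"delta_pos":[0,0,0],"dr":[0,0,-14],"grip":0},{"delta_pos":[0,0,0],"dr":[0,0,-6],"grip":0},{"delta_pos":[0,0,0],"dr":[0,0,2],"grip":0},{"delta_pos":[0,0,0],"dr":[0,0,4],"grip":0},{"delta_pos":[0,0,0],"dr":[0,0,4],"grip":0}]'
python3 - <<'E'
from h import *
print(sensors.read_state()['wrist_torque'])
t3=np.load("t3.npy"); u,w=map(int,np.round(proj("top",(.545,-.2066,.08)))); print(u,w)
np.set_printoptions(linewidth=200)
for k,n in((2,'R'),(1,'G'),(0,'B')): print(n);print(t3[w-7:w+8,u-8:u+9,k])
E
```

```text
clock: 39.55
eef_pos: [0.6013, -0.2036, 0.1176]
eef_rot: [3.141, 0.001, 1.27]
force: [-1.4, 0.3, 1.6]
gripper_width: 0.185
gripper_force: 34.9
[-0.26952551  0.39664464  0.96633845]
310 183
R
[[107 108 107 107 107 107 108 107 106 106 106 106 107 108 108 106 106]
 [107 107 107 107 107 107 108 106 105 105 105 104 106 107 108 106 104]
 [107 107 107 107 107 107 105 104 103 103 103 103 104 106 107 105 102]
 [107 107 107 108 107 105 102 100  99  98  99  99 101 105 106 103 101]
 [108 108 108 108 107 104  99  97  96  95  96  97  99 103 105 103 101]
 [106 108 109 109 107 103  99  97  96  95  95  95  98 101 104 103 101]
 [ 97 104 108 109 107 103  99  97  97  96  96  96  97 101 104 105 103]
 [ 83  92 100 104 106 103 100  98  98  98  97  97  98 101 105 106 105]
 [ 72  75  83  91  97  98  98  98  98  98  98  98  99 101 102 102 100]
 [ 77  72  72  75  79  83  87  90  91  92  93  93  93  93  93  89  82]
 [ 85  81  78  74  72  70  69  71  72  74  75  75  73  73  72  68  62]
 [ 84  83  81  78  75  69  64  62  63  63  63  59  55  53  53  54  56]
 [ 70  68  67  67  65  62  59  58  59  59  57  51  43  41
[... 1592 characters left out ...]
103 105 106 104 102 101 100 100 100 100 102 104 106 104 100]
 [ 93  99 103 106 106 104 102 101 102 101 100 100 101 104 106 106 103]
 [ 76  88  97 103 105 103 102 102 102 102 102 102 102 104 107 107 105]
 [ 54  65  78  88  94  97  99 101 102 103 102 102 102 103 104 103  99]
 [ 37  43  53  63  70  79  86  90  92  94  95  94  94  94  92  87  78]
 [ 30  32  36  40  45  53  60  65  67  69  71  71  70  68  66  58  48]
 [ 27  27  28  29  31  34  37  39  40  42  42  42  41  39  36  33  29]
 [ 26  21  21  21  22  23  23  22  23  24  23  22  21  24  28  36  41]
 [ 33  19  17  18  19  17  14  11  12  14  14  14  18  26  40  50  56]
 [ 41  24  14  17  19  16  13  11  13  14  14  16  24  38  50  60  63]]
```

```bash
python3 -m jog '[{"delta_pos":[0,0,0],"dr":[0,0,-10],"grip":0},{"delta_pos":[0,0,0],"dr":[0,0,-20],"grip":0},{"delta_pos":[0,0,0],"dr":[0,0,-30],"grip":0},{"delta_pos":[0,0,0],"dr":[0,0,-40],"grip":0},{"delta_pos":[0,0,0],"dr":[0,0,-40],"grip":0},{"delta_pos":[0,0,0],"dr":[0,0,-30],"grip":0},{"delta_pos":[0,0,0],"dr":[0,0,-36],"grip":0},{"delta_pos":[0,0,0],"dr":[0,0,-26],"grip":0},{"delta_pos":[0,0,0],"dr":[0,0,-17],"grip":0},{"delta_pos":[0,0,0],"dr":[0,0,-17],"grip":0}]'; python3 -c "
from h import *
print(sensors.read_state()['wrist_torque'])";  python3 -m jog '[{"delta_pos":[0,0,0],"dr":[0,0,9],"grip":0},{"delta_pos":[0,0,0],"dr":[0,0,18],"grip":0},{"delta_pos":[0,0,0],"dr":[0,0,28],"grip":0},{"delta_pos":[0,0,0],"dr":[0,0,28],"grip":0}]'; python3 -c "
from h import *
print(sensors.read_state()['wrist_torque'])"
```

```text
clock: 40.8
eef_pos: [0.6011, -0.2032, 0.1174]
eef_rot: [-3.141, -0.001, 1.566]
force: [-2.8, 1.1, 1.9]
gripper_width: 0.163
gripper_force: 29.9
[0.15602255 0.45410007 0.05891027]
clock: 41.3
eef_pos: [0.6012, -0.2049, 0.1176]
eef_rot: [3.14, 0.002, 1.081]
force: [-2.6, -2.7, 1.7]
gripper_width: 0.234
gripper_force: 38.1
[-0.81398534  0.47203491  1.06156311]
```

The bar is blocked at the same point, about 20° past click 2, so a nut may be hung up in the spout above the cup. I'll check the cup's position in the stored images by colour, before and after.

Run:
```python
from h import *
np.set_printoptions(linewidth=250)
s1=np.load("s1.npy"); s3=np.load("s3.npy")
def sm(P): return tuple(np.round(proj("side",P),1))
print("spout mouth centre",sm((.5435,-.2086,.08)),"cup rim near",sm((.5435,-.1766,.06)),"plate near edge",sm((.54,-.128,.092)), "handle tip", sm((.4079,-.1984,.042)))
for nm,im in(("s1",s1),("s3",s3)):
    h=cv2.cvtColor(np.ascontiguousarray(im),cv2.COLOR_BGR2HSV); w=h[170:192,244:288]
    ch=np.full(w.shape[:2],'.'); H,S,V=w[...,0],w[...,1],w[...,2]
    ch[(S>90)&(H>45)&(H<90)]='g'; ch[(S>90)&(H<22)]='o'; ch[(V<45)&(S<=90)]='k'
    print(nm); print('\n'.join(''.join(r) for r in ch))
    ys,xs=np.where((ch=='g')); print(xs.min()+244,xs.max()+244,ys.max()+170)
```

```text
spout mouth centre (np.float64(255.1), np.float64(169.5)) cup rim near (np.float64(253.9), np.float64(177.0)) plate near edge (np.float64(252.9), np.float64(178.0)) handle tip (np.float64(283.0), np.float64(180.7))
s1
.............ooo.......kkkkkkkkkkkkkkkkkk...
............oooo.......kkkkkkkkkkkkkkkkk....
..........oooooo.g.....k.kkkkkkkkkkkkkk.....
.........ooooooo.g.....kkk.gk..kkkkkkkk.....
......ooooooooo.gg.....kk..gkkkk..kk.kk.....
.oooooooooooooo.ggg....kggkk...kk.kkkkk.....
ooooooooooooooo.gggggggggggggk...gkkkkk.....
oo..ooooooooooo.gggggggggggggggkk.kkkkk.....
k....k..ooooo..ggg.........kggk.kkgggkk.....
k....kkgggg..ggggg...........kkkkkggggg.....
k....kgggggggggggk..............kkkk.gk.....
k....kgggggggggggk..........................
......ggggggggggg...........................
......kgggggggggk...........................
.......ggggggggg............................
........kkggggk.............................
............................................
............................................
............................................
...........................
[... 424 characters left out ...]
kkkkkkkkkkkkk
oo..ooooookokkggggggggggkkkkkkkkkkkkkkkkk.ok
k....k..ookkkgggggg....kkkkkkkok.kkkkkkkkkkk
k....kgggg.kkkgggk......kkkkkko.kkkkkkkkkkk.
k....kggggkkkggggk.......kkkko..kkk.kkk.kk..
.....kggggkkkkgggk........kkookkkkkkkkkkk...
......ggggk.kgggg.........kkkokk..kkkkkk....
......ggggkkggggk.........kkkkkk..k.kkk.....
.......gggkggggg...........k.kk...kkkk......
.......kkgggggkk...........kkk.....k........
...........kk..............kkk..............
...........................k.k..............
...........................kkk..............
............................kk..............
..........................kkk...............
..........................kk................
250 267 185
```

Run:
```python
from h import *
t=np.load("t3.npy"); h=cv2.cvtColor(np.ascontiguousarray(t),cv2.COLOR_BGR2HSV)
u0,v0,u1,v1=285,155,350,225
w=h[v0:v1,u0:u1]; g=((w[...,1]>80)&(w[...,0]>40)&(w[...,0]<90)&(w[...,2]>25))
o=(w[...,1]>110)&(w[...,0]<22)
ch=np.full(w.shape[:2],'.'); ch[o]='o'; ch[g]='g'; print('\n'.join(str(v0+i)+' '+''.join(r) for i,r in enumerate(ch) if i>20))
ys,xs=np.where(g)
for v in range(190,222,2):
    x=xs[ys+v0==v]
    if len(x): print(v,x.min()+u0,x.max()+u0,onz("top",x.mean()+u0,v,.047)[:2])
print(proj("top",(.5435-.032,-.2086,.06)),proj("top",(.5435,-.2086,.1)))
# plate & drum again with arm away
t0=np.load("t0.npy"); hh=cv2.cvtColor(np.ascontiguousarray(t0),cv2.COLOR_BGR2HSV)[140:195,280:345]
m=((hh[...,1]>110)&(hh[...,0]<22)).astype(np.uint8); ys,xs=np.where(m); c=cv2.minAreaRect(np.c_[xs+280,ys+140].astype(np.float32)); print(c, onz("top",*c[0],.1), [onz("top",*p,.1)[:2] for p in cv2.boxPoints(c)])
```

```text
176 ........o........................................................
177 ........oo.......................................................
178 ........oo.......................................................
179 ........ooo.................................o....................
180 ........oooo...............................oo....................
181 ........ooooo.............................oooo...................
182 ........oooooo...........................ooooo...................
183 ........ooooooo.........................oooooo...................
184 ........oooooooo.......................ooooooo...................
185 ........oooooooooo...................ooooooooo...................
186 ........ooooooooooooo..............ooooooooooo...................
187 .........oooooooooooooo..........ooooooooooooo...................
188 ...............ooooooooooooooo...................................
189 .......................oooooo.g..................................
190 ..................gggggg....gg...................................
191 ...................gggggggggg.................
[... 2571 characters left out ...]
 0.46913406 -0.20664378]
204 308 310 [ 0.46058758 -0.20664461]
206 307 309 [ 0.45194391 -0.20243309]
208 307 309 [ 0.44343228 -0.2024382 ]
210 307 309 [ 0.43493795 -0.2024433 ]
212 307 309 [ 0.42646086 -0.20244839]
214 307 309 [ 0.41800096 -0.20245347]
216 307 309 [ 0.4095582  -0.20245854]
(np.float64(309.88997580371574), np.float64(191.58352340385042)) (np.float64(311.2418745624155), np.float64(182.14697558793452))
((310.9231872558594, 169.50296020507812), (36.43460464477539, 37.241695404052734), 87.79740142822266) [ 0.59718716 -0.20733283  0.1       ] [array([ 0.67046822, -0.1265384 ]), array([ 0.68094102, -0.28245367]), array([ 0.52522578, -0.28667229]), array([ 0.51505882, -0.13366986])]
```

The cup is well placed: its axis measures (.543,-.209) against a spout at (.5435,-.209). I'll compare what shows in the spout opening at three moments: no cup, cup before the knob was turned, and after two clicks.

Run:
```python
from h import *
np.set_printoptions(linewidth=200)
for n in("t0","t2","t3"):
    t=np.load(n+".npy").astype(float); g=t[174:190,300:322]
    print(n); print((g[...,2]-g[...,1])[:, :].astype(int))
for z in(.02,.05,.08,.1,.12): print(z,[tuple(np.round(proj("top",(.5435+a,-.2086+b,z)),1)) for a,b in((.0175,.0175),(-.0175,-.0175))])
```

```text
t0
[[-1  0  0  2  1  1 -1 -2 -3 -3 -4 -3 -3 -3 -4 -2 -1  0  1  0 -1 -1]
 [-1  1  2  2  2  2  1  0 -2 -2 -3 -3 -3 -3 -3 -3  0  1  1  1  0 -1]
 [ 1  2  3  3  3  3  2  0 -1 -2 -2 -1 -1 -2 -3 -2  0  0  1  1  0  0]
 [ 2  3  3  3  3  3  2  1  0 -1  0  0  1  0 -2 -3 -2  0  1  1  1  1]
 [ 3  3  4  4  3  3  2  1  0 -1  0  0  0 -1 -2 -3 -2 -2  0  1  0  1]
 [ 2  2  3  3  3  3  2  0 -1 -1 -2 -1 -2 -3 -2 -3 -2 -2  0  0  0  0]
 [ 2  2  2  3  3  3  1  0 -2 -2 -3 -2 -3 -3 -3 -3 -2 -2 -1  0  1  0]
 [ 2  2  2  3  3  3  1  0 -1 -1 -2 -2 -2 -2 -3 -3 -2 -2 -1  1  1  1]
 [ 7  3  2  2  3  2  1 -1 -2 -2 -2 -2 -2 -2 -2 -2 -2 -2 -1  0  1  1]
 [17  9  4  2  3  1  0  0 -1 -2 -1 -1 -1 -1 -2 -1 -1 -2 -1  0  1  1]
 [27 20 11  6  4  2  0 -1 -1 -1 -1 -2 -2 -3 -2 -1 -1 -1  0  1  2  4]
 [33 28 23 18 12  7  4  1  0 -1 -1 -1 -1 -1 -1  0  0  1  1  4  6 10]
 [34 33 31 28 25 20 15 10  5  3  3  3  3  2  2  2  4  6  9 13 15 18]
 [30 30 31 29 29 27 24 20 15 12 12 12 12 10  8  9 10 13 15 19 20 22]
 [21 21 20 21 20 20 19 17 15 15 15 14 14 11  9  8  8  9 12 14 15 16]
 [ 8  8  8  9  8  8  8  8  6  7  7  7  7  5  5  3  3  5  5  6 
[... 2656 characters left out ...]
 32  32  33  33  30  28  26  21  17  14  14  13  12  10   7   8  10  13  17  19  21  22]
 [ 22  23  24  25  23  22  21  20  20  21  22  22  20  15   9   6   5   9  13  16  16  16]
 [  8   7   6   5   2  -1  -1   2   9  14  16  17  15   8  -2  -8  -3   1   5   7   7   7]]
0.02 [(np.float64(304.6), np.float64(182.0)), (np.float64(312.6), np.float64(190.1))]
0.05 [(np.float64(305.4), np.float64(180.5)), (np.float64(313.7), np.float64(188.8))]
0.08 [(np.float64(306.4), np.float64(179.0)), (np.float64(314.8), np.float64(187.4))]
0.1 [(np.float64(307.0), np.float64(177.9)), (np.float64(315.5), np.float64(186.4))]
0.12 [(np.float64(307.7), np.float64(176.8)), (np.float64(316.3), np.float64(185.4))]
```

The opening looks the same as before the turns: clear, with the green cup showing below, so nothing sits in the spout. Swinging back a full click is harmless because only emptied pockets pass the spout, and it lets the nut resettle. I'll do that, then come forward again.

```bash
python3 -m jog '[{"delta_pos":[0,0,0],"dr":[0,0,-10],"grip":0},{"delta_pos":[0,0,0],"dr":[0,0,-20],"grip":0},{"delta_pos":[0,0,0],"dr":[0,0,-30],"grip":0},{"delta_pos":[0,0,0],"dr":[0,0,-40],"grip":0},{"delta_pos":[0,0,0],"dr":[0,0,-50],"grip":0},{"delta_pos":[0,0,0],"dr":[0,0,-60],"grip":0},{"delta_pos":[0,0,0],"dr":[0,0,-70],"grip":0},{"delta_pos":[0,0,0],"dr":[0,0,-79],"grip":0},{"delta_pos":[0,0,0],"dr":[0,0,-79],"grip":0}]'; python3 -c "
from h import *
print(sensors.read_state()['wrist_torque'])";  python3 -m jog '[{"delta_pos":[0,0,0],"dr":[0,0,10],"grip":0},{"delta_pos":[0,0,0],"dr":[0,0,20],"grip":0},{"delta_pos":[0,0,0],"dr":[0,0,30],"grip":0},{"delta_pos":[0,0,0],"dr":[0,0,40],"grip":0},{"delta_pos":[0,0,0],"dr":[0,0,40],"grip":0}]'; python3 -c "
from h import *
print(sensors.read_state()['wrist_torque'])"
```

```text
clock: 42.42
eef_pos: [0.6015, -0.2051, 0.1174]
eef_rot: [3.141, 0.002, 2.454]
force: [-1.0, -3.0, 0.3]
gripper_width: 0.158
gripper_force: 29.8
[-0.51485574  0.06625545  0.02747251]
clock: 43.05
eef_pos: [0.6013, -0.2052, 0.1177]
eef_rot: [-3.141, 0.003, 1.757]
force: [-2.0, -4.2, 1.4]
gripper_width: 0.216
gripper_force: 30.6
[-1.05048607  0.33145851  0.68046494]
```

```bash
python3 -m jog '[{"delta_pos":[0,0,0],"dr":[0,0,0],"grip":0},{"delta_pos":[0,0,0],"dr":[0,0,0],"grip":0}]'; python3 -c "
from h import *
print(sensors.read_state()['wrist_torque'])"; python3 -m jog '[{"delta_pos":[0,0,0],"dr":[0,0,0],"grip":0.035},{"delta_pos":[0,0,0],"dr":[0,0,0],"grip":0.035},{"delta_pos":[0,0,0],"dr":[0,0,0],"grip":0.035}]'; python3 -c "
from h import *
print(sensors.read_state()['wrist_torque'])";python3 -m jog '[{"delta_pos":[0,0,0],"dr":[0,0,0],"grip":0.0},{"delta_pos":[0,0,0],"dr":[0,0,0],"grip":0.0},{"delta_pos":[0,0,0],"dr":[0,0,0],"grip":0.0},{"delta_pos":[0,0,0],"dr":[0,0,0],"grip":0.0},{"delta_pos":[0,0,0],"dr":[0,0,0],"grip":0.0}]'; python3 -c "
from h import *
print(sensors.read_state()['wrist_torque'])"
```

```text
clock: 43.3
eef_pos: [0.6008, -0.2034, 0.1175]
eef_rot: [-3.141, -0.0, 1.756]
force: [-4.1, -2.5, 3.1]
gripper_width: 0.164
gripper_force: 29.4
[-0.26672     0.86623207  0.13622436]
clock: 43.68
eef_pos: [0.6018, -0.2026, 0.1173]
eef_rot: [3.141, -0.001, 1.757]
force: [0.1, 0.4, 0.3]
gripper_width: 0.377
gripper_force: 0.0
[-0.03710768 -0.09899893  0.02933018]
clock: 44.3
eef_pos: [0.6008, -0.2035, 0.1174]
eef_rot: [-3.141, -0.0, 1.757]
force: [-2.9, 0.1, 0.9]
gripper_width: 0.162
gripper_force: 29.8
[-0.02675235  0.44545682  0.26719982]
```

Once given time, the knob did follow, so resistance makes it lag rather than stop. Turn the third click and hold it there.

```bash
python3 -m jog '[{"delta_pos":[0,0,0],"dr":[0,0,6],"grip":0},{"delta_pos":[0,0,0],"dr":[0,0,12],"grip":0},{"delta_pos":[0,0,0],"dr":[0,0,18],"grip":0},{"delta_pos":[0,0,0],"dr":[0,0,24],"grip":0},{"delta_pos":[0,0,0],"dr":[0,0,30],"grip":0},{"delta_pos":[0,0,0],"dr":[0,0,36],"grip":0},{"delta_pos":[0,0,0],"dr":[0,0,39],"grip":0},{"delta_pos":[0,0,0],"dr":[0,0,39],"grip":0},{"delta_pos":[0,0,0],"dr":[0,0,39],"grip":0}]';python3 -c "
from h import *
print(sensors.read_state()['wrist_torque'])"; python3 -m jog '[{"delta_pos":[0,0,0],"dr":[0,0,0],"grip":0},{"delta_pos":[0,0,0],"dr":[0,0,0],"grip":0},{"delta_pos":[0,0,0],"dr":[0,0,0],"grip":0},{"delta_pos":[0,0,0],"dr":[0,0,0],"grip":0}]'; python3 -c "
from h import *
print(sensors.read_state()['wrist_torque'])"
```

```text
clock: 45.42
eef_pos: [0.6017, -0.2037, 0.1174]
eef_rot: [3.14, -0.0, 1.077]
force: [1.1, -1.5, -1.8]
gripper_width: 0.159
gripper_force: 29.8
[-0.23787279 -0.37802884  0.24561515]
clock: 45.92
eef_pos: [0.6017, -0.2037, 0.1174]
eef_rot: [3.141, -0.0, 1.076]
force: [4.7, -2.1, -3.1]
gripper_width: 0.161
gripper_force: 29.8
[-0.42527449 -0.89916224  0.25378442]
```

It's through: the fingers are aligned with the bar at 1.077 rad (40° on) and the torque is back to its rest value. Release, withdraw and verify.

```bash
python3 -m jog '[{"delta_pos":[0,0,0],"dr":[0,0,0],"grip":0.06},{"delta_pos":[0,0,0],"dr":[0,0,0],"grip":0.06},{"delta_pos":[0,0,0],"dr":[0,0,0],"grip":0.06},{"delta_pos":[0,0,0],"dr":[0,0,0],"grip":0.06},{"delta_pos":[0,0,0],"dr":[0,0,0],"grip":0.06},{"delta_pos":[0,0,0],"dr":[0,0,0],"grip":0.06}]'; python3 -m jog '[{"delta_pos":[0,0,-0.02],"dr":[0,0,0],"grip":0.06},{"delta_pos":[0,0,-0.06],"dr":[0,0,0],"grip":0.06},{"delta_pos":[0,0,-0.11],"dr":[0,0,0],"grip":0.06},{"delta_pos":[0,0,-0.16],"dr":[0,0,0],"grip":0.06}]' ; python3 -m jog '[{"delta_pos":[0.04,0.02,0],"dr":[0,0,0],"grip":0.06},{"delta_pos":[0.08,-0.04,0],"dr":[0,0,0],"grip":0.06},{"delta_pos":[0.12,-0.09,0],"dr":[0,0,0],"grip":0.06},{"delta_pos":[0.16,-0.14,0],"dr":[0,0,0],"grip":0.06},{"delta_pos":[0.20,-0.20,0],"dr":[0,0,0],"grip":0.06},{"delta_pos":[0.24,-0.25,0],"dr":[0,0,0],"grip":0.06},{"delta_pos":[0.28,-0.32,0],"dr":[0,0,0],"grip":0.06},{"delta_pos":[0.28,-0.32,0],"dr":[0,0,0],"grip":0.06},{"delta_pos":[0.28,-0.32,0],"dr":[0,0,0],"grip":0.06}]'
python3 - <<'E'
from h import *
np.set_printoptions(linewidth=200)
t=shot("top",8); np.save("t4.npy",t); t3=np.load("t3.npy").astype(float)
print(cv2.cvtColor(t,6)[155:174,304:323])
f=t.astype(float); print((f[...,2]-f[...,1])[174:190,300:322].astype(int))
def prof(im,c):
    o=[]
    for a in range(22,360,40):
        v=[]
        for rr in np.linspace(.044,.060,5):
            for da in(-6,-3,0,3,6):
                th=np.radians(a+da); u,w=proj("top",(.597+rr*np.cos(th),-.207+rr*np.sin(th),.113)); p=im[int(round(w)),int(round(u))]; v.append(p[2]-p[0])
        o.append((a,float(round(np.mean(v),1))))
    return o
for im in(np.load("t0.npy").astype(float),t3,f): print(prof(im,0))
# handle line
h=cv2.cvtColor(t,cv2.COLOR_BGR2HSV)[189:225,285:340]; g=(h[...,1]>80)&(h[...,0]>40)&(h[...,0]<90)&(h[...,2]>25); ys,xs=np.where(g); print(ys.max()+189,[xs[ys==k].mean()+285 for k in(8,14,20,26)])
E
```

```text
clock: 46.68
eef_pos: [0.6012, -0.2035, 0.1174]
eef_rot: [-3.142, 0.0, 1.076]
force: [0.8, -0.7, 0.1]
gripper_width: 0.671
gripper_force: 0.0
clock: 47.18
eef_pos: [0.6013, -0.2034, 0.2808]
eef_rot: [3.14, -0.0, 1.076]
force: [0.8, -0.2, -0.9]
gripper_width: 0.688
gripper_force: 0.0
clock: 48.3
eef_pos: [0.4507, 0.1991, 0.2796]
eef_rot: [3.139, -0.002, 1.084]
force: [-0.1, -2.0, -0.2]
gripper_width: 0.69
gripper_force: 0.0
[[104 104 105 104 105 105 106 107 106 105 104 104 104 104 104 102 103 104 105]
 [105 104 104 104 105 105 107 107 106 105 104 105 104 104 104 105 106 104 102]
 [105 105 104 104 105 105 106 107 106 105 105 104 104 105 106 106 106 104 101]
 [107 106 104 104 104 105 106 107 107 106 105 105 105 106 106 107 105 102 100]
 [108 106 106 105 105 105 107 108 107 107 106 106 106 106 107 106 103 101 100]
 [108 108 106 105 105 107 108 110 109 108 108 107 107 107 106 104 102 101 100]
 [108 108 107 107 110 113 113 112 111 111 111 110 109 109 106 104 102 101 100]
 [106 107 107 109 115 120 120 118 114 113 112 111 111 110 106 104 103 101 101]
 [106 106 103 103 110 118 122 122 120 117
[... 1638 characters left out ...]
 0  1  1  4  6 11]
 [35 34 33 30 26 21 16 10  6  5  5  4  3  2  1  2  4  6  9 13 16 19]
 [32 32 33 32 31 28 26 22 18 16 15 15 13 11  8  8 10 13 16 19 20 22]
 [21 23 24 24 23 22 20 21 21 21 22 22 20 16  9  6  6  8 12 16 16 16]
 [ 9  8  6  6  3  0 -1  3 10 15 17 16 15  7 -4 -7 -4  1  4  6  7  7]]
[(22, 2.6), (62, 2.3), (102, 6.7), (142, 6.4), (182, -0.8), (222, 2.5), (262, 2.4), (302, 2.2), (342, 1.8)]
[(22, 5.8), (62, 5.8), (102, 6.5), (142, 6.4), (182, -4.1), (222, 3.6), (262, 4.3), (302, 2.8), (342, 5.0)]
[(22, 6.5), (62, 6.5), (102, 7.0), (142, 6.7), (182, -0.7), (222, 3.6), (262, 3.7), (302, 4.0), (342, 7.0)]
216 [np.float64(309.0), np.float64(309.0), np.float64(308.0), np.float64(308.0)]
```

The bar is now at about 64°, against an expected 62°, so it rests in the third click. Pocket 342° has emptied, leaving 3 of the 6 nut pockets filled. A nut disc is visible through the spout at px (309.7,184.6), which fits a nut on the pile in the cup at z≈0.04. The cup and handle have not moved and the arm is clear, so I'm handing in.

```bash
python3 -c "
from bench import job
print(job.hand_in())"
```

```text
the job is handed in; nothing more can be done
None
```

I handed the job in at about 48 s of the 72 s allowed, and the verdict was not shown. By my image measurements, the cup stands under the spout, let go, with the knob in its third click, three drum pockets newly empty and a nut visible in the cup. I inferred the nut count from the pockets, did not re-measure the jars (I kept the arm clear of them), and on the third click I had to swing the knob back one click to free a jam.

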